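# Put the staining pots away on the locking tray

### The job

Pull up the spring pin that locks the sliding tray and turn its T-handle into the rest notch so that it stays out by itself when let go, then pull the tray fully out. Nest every steel pot upright in one stack in the tray's round holder while the tray is out and the pin still rests in its notch, then slide the tray fully home under the hood and only then turn the pin back over its slot and let it drop fully down so that it locks the tray. Do not knock over or push away the other things on the bench.

Things in the scene. Friction and masses are not known exactly. Their poses are not given: they have to be found in the camera images.
- pin_lift (a joint): lift of the lock's spring pin: 0 m = fully down through the hole in the tray's side strip; the spring pulls it down with 6 N there, 12 N at the top stop (0.022). Lifted 11 mm or more it clears the strip. In the rest notch it reads about 0.013; to turn between slot and notch it must be lifted over a crest at 0.016 (0.019 or 0.020 is a good height).
- pin_turn (a joint): turn of the pin's black T-handle, positive anticlockwise seen from above: 0 rad = handle along the tray's travel, over the slot in which the pin goes down; about 1.2 rad = over the shallow rest notch (it settles between 1.0 and the end stop at 1.25). It can turn only while lifted over the crest, turns freely there, and stays out once lowered into the notch and let go.
- pin_bar (a point): centre of the T-handle's bar on top of the spring pin: horizontal black bar 64 mm long (along this point's x axis), 14 mm wide (y), 18 mm high, 95 mm above the table when down; it sits on a 14 mm shaft, the dark slotted collar below ends 52 mm above the table. Pinch it across its width from above.
- tray (a joint): travel of the sliding tray: 0 m = fully home with the holder under the clear hood, 0.16 = pulled fully out towards the robot (end stop). About 2 N friction; locked at 0 while the pin is down.
- tray_bar (a point): centre of the tray's black pull bar: 76 mm long across the travel (this point's y axis), 12 mm thick (along travel), 14 mm high, 75 mm above the table, carried by two 10 mm posts at its ends 66 mm apart; free space of 50 mm below it. This point's -x axis is the direction in which the tray is pulled out.
- holder (a point): centre of the rim of the tray's round steel holder, an upright tube 60 mm wide outside and 54 mm inside, rim 56 mm above the table; it moves with the tray, 160 mm behind the pull bar, and is of the same form as a pot's upper half. A pot's shoulder comes to rest on this rim.
- dock: the fixed base that carries tray, lock and hood; its origin lies on the table where the holder's axis stands when the tray is fully out, x axis along the travel towards the hood. A clear roof 205 mm wide, underside 280 mm above the table, on four thin posts, covers x = 105 to 235 mm of this frame. The pin's axis is at x = -60, y = 72 mm.
- pot1_mid (a point): steel staining pot, all five alike (3 to 5 are there), at its centre; z up to its mouth. 71 mm tall; upper half a straight wall 60 mm wide, 36 high, 3 thick; below the shoulder (35 mm up) it tapers from 50 mm to 42 mm. Nested, its shoulder rests on the rim below, its upper half stays above: 36 mm a pot; the lowest pot's centre is then 0.5 mm above the holder's rim. 0.13 kg.
- pot2_mid (a point): steel staining pot, all five alike (3 to 5 are there), at its centre; z up to its mouth. 71 mm tall; upper half a straight wall 60 mm wide, 36 high, 3 thick; below the shoulder (35 mm up) it tapers from 50 mm to 42 mm. Nested, its shoulder rests on the rim below, its upper half stays above: 36 mm a pot; the lowest pot's centre is then 0.5 mm above the holder's rim. 0.13 kg.
- pot3_mid (a point): steel staining pot, all five alike (3 to 5 are there), at its centre; z up to its mouth. 71 mm tall; upper half a straight wall 60 mm wide, 36 high, 3 thick; below the shoulder (35 mm up) it tapers from 50 mm to 42 mm. Nested, its shoulder rests on the rim below, its upper half stays above: 36 mm a pot; the lowest pot's centre is then 0.5 mm above the holder's rim. 0.13 kg.
- pot4_mid (a point): steel staining pot, all five alike (3 to 5 are there), at its centre; z up to its mouth. 71 mm tall; upper half a straight wall 60 mm wide, 36 high, 3 thick; below the shoulder (35 mm up) it tapers from 50 mm to 42 mm. Nested, its shoulder rests on the rim below, its upper half stays above: 36 mm a pot; the lowest pot's centre is then 0.5 mm above the holder's rim. 0.13 kg.
- pot5_mid (a point): steel staining pot, all five alike (3 to 5 are there), at its centre; z up to its mouth. 71 mm tall; upper half a straight wall 60 mm wide, 36 high, 3 thick; below the shoulder (35 mm up) it tapers from 50 mm to 42 mm. Nested, its shoulder rests on the rim below, its upper half stays above: 36 mm a pot; the lowest pot's centre is then 0.5 mm above the holder's rim. 0.13 kg.
- reagent_mid (a point): bystander: amber bottle 64 mm wide, 130 mm tall, at its centre; stands among the pots
- jar: bystander: lidded glass jar 68 mm wide, 85 mm tall, origin under its centre
- slide_box: bystander: flat blue plastic slide box 60 x 130 x 36 mm, origin under its centre
- petri: bystander: clear dish 94 mm wide, 34 mm high, origin under its centre
- wash: bystander: white plastic bottle 70 mm wide, 170 mm tall, origin under its centre
Not all that is in view belongs to the job. What is shaped like the part that bears pot1_mid but blue is not meant. What is shaped like the part that bears pot3_mid but yellow is not meant.

How it is judged:
On the way, in this order (a step that is already met when the one before it is completed fails the run):
1. the pin rests in its notch, pulled out and turned, not held (value of joint pin_lift above 0.009 m and value of joint pin_turn above 0.95 rad and contact force between pin_turn and the fingers below 0.1 N), for 0.3 s.
2. the tray is pulled fully out (within 12 mm), the pin still resting in its notch (value of joint pin_lift above 0.009 m and value of joint pin_turn above 0.95 rad and value of joint tray above 0.148 m), for 0.2 s.
3. every pot that is there is nested in the stack in the holder, tray out, pin still in its notch (value of joint pin_lift above 0.009 m and value of joint pin_turn above 0.95 rad and value of joint tray above 0.13 m and horizontal distance between each of pot1_mid, pot2_mid, pot3_mid, pot4_mid, pot5_mid and holder below 0.012 m and angle between each of pot1_mid, pot2_mid, pot3_mid, pot4_mid, pot5_mid's own z axis and vertical below 0.1 rad and (z of pot1_mid in the frame of holder between -0.0045 and 0.0055 m or z of pot1_mid in the frame of holder between 0.0315 and 0.0415 m or z of pot1_mid in the frame of holder between 0.0675 and 0.0775 m or z of pot1_mid in the frame of holder between 0.1035 and 0.1135 m or z of pot1_mid in the frame of holder between 0.1395 and 0.1495 m) and (z of pot2_mid in the frame of holder between -0.0045 and 0.0055 m or z of pot2_mid in the frame of holder between 0.0315 and 0.0415 m or z of pot2_mid in the frame of holder between 0.0675 and 0.0775 m or z of pot2_mid in the frame of holder between 0.1035 and 0.1135 m or z of pot2_mid in the frame of holder between 0.1395 and 0.1495 m) and (z of pot3_mid in the frame of holder between -0.0045 and 0.0055 m or z of pot3_mid in the frame of holder between 0.0315 and 0.0415 m or z of pot3_mid in the frame of holder between 0.0675 and 0.0775 m or z of pot3_mid in the frame of holder between 0.1035 and 0.1135 m or z of pot3_mid in the frame of holder between 0.1395 and 0.1495 m) and (z of pot4_mid in the frame of holder between -0.0045 and 0.0055 m or z of pot4_mid in the frame of holder between 0.0315 and 0.0415 m or z of pot4_mid in the frame of holder between 0.0675 and 0.0775 m or z of pot4_mid in the frame of holder between 0.1035 and 0.1135 m or z of pot4_mid in the frame of holder between 0.1395 and 0.1495 m) and (z of pot5_mid in the frame of holder between -0.0045 and 0.0055 m or z of pot5_mid in the frame of holder between 0.0315 and 0.0415 m or z of pot5_mid in the frame of holder between 0.0675 and 0.0775 m or z of pot5_mid in the frame of holder between 0.1035 and 0.1135 m or z of pot5_mid in the frame of holder between 0.1395 and 0.1495 m)), for 0.3 s.
4. the tray is back home (within 4 mm), the pin still in its notch (value of joint pin_lift above 0.009 m and value of joint pin_turn above 0.95 rad and value of joint tray below 0.004 m), for 0.2 s.
At the end, for the whole second after the job is handed in: Tray home within 4 mm, pin down within 3 mm of fully in and its handle within 0.2 rad of the slot; every pot there is in the stack: within 12 mm of the holder's axis, upright within 0.1 rad, its height within 5 mm of a fully nested level, and at rest (value of joint tray below 0.004 m and value of joint pin_lift below 0.003 m and value of joint pin_turn below 0.2 rad and horizontal distance between each of pot1_mid, pot2_mid, pot3_mid, pot4_mid, pot5_mid and holder below 0.012 m and angle between each of pot1_mid, pot2_mid, pot3_mid, pot4_mid, pot5_mid's own z axis and vertical below 0.1 rad and (z of pot1_mid in the frame of holder between -0.0045 and 0.0055 m or z of pot1_mid in the frame of holder between 0.0315 and 0.0415 m or z of pot1_mid in the frame of holder between 0.0675 and 0.0775 m or z of pot1_mid in the frame of holder between 0.1035 and 0.1135 m or z of pot1_mid in the frame of holder between 0.1395 and 0.1495 m) and (z of pot2_mid in the frame of holder between -0.0045 and 0.0055 m or z of pot2_mid in the frame of holder between 0.0315 and 0.0415 m or z of pot2_mid in the frame of holder between 0.0675 and 0.0775 m or z of pot2_mid in the frame of holder between 0.1035 and 0.1135 m or z of pot2_mid in the frame of holder between 0.1395 and 0.1495 m) and (z of pot3_mid in the frame of holder between -0.0045 and 0.0055 m or z of pot3_mid in the frame of holder between 0.0315 and 0.0415 m or z of pot3_mid in the frame of holder between 0.0675 and 0.0775 m or z of pot3_mid in the frame of holder between 0.1035 and 0.1135 m or z of pot3_mid in the frame of holder between 0.1395 and 0.1495 m) and (z of pot4_mid in the frame of holder between -0.0045 and 0.0055 m or z of pot4_mid in the frame of holder between 0.0315 and 0.0415 m or z of pot4_mid in the frame of holder between 0.0675 and 0.0775 m or z of pot4_mid in the frame of holder between 0.1035 and 0.1135 m or z of pot4_mid in the frame of holder between 0.1395 and 0.1495 m) and (z of pot5_mid in the frame of holder between -0.0045 and 0.0055 m or z of pot5_mid in the frame of holder between 0.0315 and 0.0415 m or z of pot5_mid in the frame of holder between 0.0675 and 0.0775 m or z of pot5_mid in the frame of holder between 0.1035 and 0.1135 m or z of pot5_mid in the frame of holder between 0.1395 and 0.1495 m) and linear speed of each of pot1, pot2, pot3, pot4, pot5 below 0.03 m/s); the robot touches nothing.
It fails at once if a bystander is pushed more than 6 cm away or tipped over (distance of any of reagent_mid, jar, slide_box, petri, wash from where it was at the start of the episode above 0.06 m or angle between any of reagent_mid, jar, slide_box, petri, wash's own z axis and vertical above 0.6 rad).
Of pot1, pot2, pot3, pot4, pot5 only 3 to 5 are there at a start; the rules pass over those that are not, and their reading is None.
At some moment in a run one of pot1, pot2, pot3, pot4, pot5 may be knocked a few centimetres aside while the robot is not near it.
It also fails if it takes over 210 s, if anything falls off the work surface, if the arm or the gripper's body presses on something with over 40 N, if the wrist force passes 120 N, or if a joint passes its speed limit or range.

### The arm

A 6-joint arm with a two-finger parallel gripper is mounted at the origin on the work surface. World frame = base frame: x ahead of the robot, y to its left, z up, the work surface at z = 0. Lengths are in m, angles in rad, forces in N, time in s.
With the tool pointing down it reaches from about 0.275 to 1 m from the base axis. Payload 8.4 kg.
Tool frame: the origin (TCP) lies midway between the tips of the shut fingers; the grasp point (between the pads) lies 19 mm behind it; z points along the fingers, y is the line along which they close (so a half turn about z gives the same grasp; the last joint's range is limited). The gripper opens to 85 mm and grips with 20 to 120 N. Pads are 22 mm wide; open, the fingers measure 114 mm over their backs; the gripper's body (76 mm by 85 mm) begins 54 mm behind the grasp point. The pads swing forward as they close: fully open they stand 13 mm farther back than shut.
Start: joints at [-1.194, 0.353, 1.633, -0, 1.155, -0.002], TCP at [0.231, -0.581, 0.231] pointing down, gripper open.
Joint ranges: [-2.63, 2.63], [-0.92, 2.1], [0.06, 2.66], [-1.3, 4.44], [0, 2.69], [-3.02, 3.02]. Speed limits (rad/s): [2.22, 2.22, 2.79, 3.14, 3.14, 3.14].

### API

Orientations are given as a unit quaternion [x, y, z, w].
In Python, from plant import * gives the robot as it stands. The module is installed in compiled form; this text tells all that it offers.
- The arm moves only by the tool drive_tool, never from a script. Its argument "series" is one flat list of numbers, 7 for each row, row after row: the shift along the world's x, y, z in cm, then the turn, a rotation vector about the world's x, y, z in rad, then the closure in counts, from 0 (fully open) to 255 (shut). A call has exactly 8 rows; each row shifts and turns the commanded pose from where the row before left it; what a row does not reach is not made up. A row lasts 1/8 s, in which the tool goes at most 62.5 mm and 10.7 degrees, less where a joint would pass 70% of its speed; a pose out of reach is approached as far as the arm can. A call is refused whole if a number of a shift passes 6.25 or a number of a turn 0.188, either way. A call with a gripper value outside its range is refused whole. The fingers move at their own pace and stop on an object; "grip_force" is the grip in N (left out, the last holds). Time passes only in rows, so rows that do not move let the fingers close, or fill a call up. It gives the time, the measured TCP pose, the force, the opening and the grip force at its end, in the units of the state.
- state(): the state, without advancing time (a new reading comes with each control period).
- read_camera(name): name is "side" or "top" or "wrist"; returns a dict with "pixels" (384x512x3 uint8, red, green, blue), "fx", "fy", "cx", "cy" (pixels), "k1" (the pictures are not rectified: a ray, as slopes to the right and down, at radius r is drawn at 1 + k1 r^2 times it, then the intrinsics apply), "R" (3x3) and "t" (3): a world point X has camera coordinates R X + t. Camera axes: x right, y down, z forward; pixel columns grow to the right and rows downward; lengths in m; the calibration is good to about 2 mm. A picture is of the moment at which its call begins. There is no depth.
- job_done(): hands the job in; it is judged then, once.
The state is a dict: "t": time; "joint_pos": joint angles; "joint_velocities": joint speeds; "tau": joint torques, N m; "ee_pos": TCP position; "eef_rot": TCP orientation; "force": force on the tool from outside, world axes, zero at the start; "torque": the same for the moment, N m; "opening": opening from 0.0 (shut) to 1.0 (fully open); "grasp_force": force on a finger pad.
Only numpy, scipy, OpenCV 4.12 (cv2) and the standard library are available. Lean on these libraries where they do the work, as an engineer would, in place of code of your own. Each camera call takes 0.05 s, during which the arm holds its last target. There are 200 camera calls.

## Working session

There is one attempt and no reset: what is moved stays moved. The work goes in short steps, Python scripts to look and compute and a tool call to move; the robot and the scene stay as the last step left them, time stands still between calls to the robot, and variables do not carry over. Pictures are saved under pics/ and viewed, at most 14 in all, crops included, and the job is handed in when it is done.

Besides the shell and the picture viewer there is one more tool, called after ">>>" as a command line: name --argument value ..., lists and objects as JSON in quotes. drive_tool: Moves the arm, as the interface text tells. Its arguments: {"type":"object","properties":{"series":{"type":"array","items":{"type":"number"}},"grip_force":{"type":"number"}},"required":["series"]}

```bash
mkdir -p pics
cat > h.py <<'E'
from plant import *
import numpy as np, cv2
def ray(c,u,v):
    p=np.array([(u-c['cx'])/c['fx'],(v-c['cy'])/c['fy']]);q=p.copy()
    for _ in range(20): q=p/(1+c['k1']*(q@q))
    R=np.array(c['R']);t=np.array(c['t'])
    return -R.T@t, R.T@np.array([q[0],q[1],1.])
def onz(c,u,v,z):
    o,d=ray(c,u,v); return o+d*(z-o[2])/d[2]
def proj(c,X):
    x=np.array(c['R'])@np.array(X)+np.array(c['t']);q=x[:2]/x[2];q=q*(1+c['k1']*(q@q))
    return q[0]*c['fx']+c['cx'],q[1]*c['fy']+c['cy']
def tri(c1,p1,c2,p2):
    o1,d1=ray(c1,*p1);o2,d2=ray(c2,*p2)
    s=np.linalg.lstsq(np.stack([d1,-d2],1),o2-o1,rcond=None)[0]
    a,b=o1+s[0]*d1,o2+s[1]*d2
    return (a+b)/2,np.linalg.norm(a-b)
def save(c,name,crop=None,k=1):
    im=c['pixels'][:,:,::-1]
    if crop: im=im[crop[1]:crop[3],crop[0]:crop[2]]
    cv2.imwrite('pics/'+name,cv2.resize(im,None,fx=k,fy=k,interpolation=cv2.INTER_CUBIC))
E
python3 - <<'E'
from h import *
import pickle
for n in ['top','side']:
    c=read_camera(n); save(c,n+'0.png',k=1.5); pickle.dump(c,open(n+'0.pkl','wb'))
    R=np.array(c['R']);print(n,-R.T@c['t'],R[2],c['fx'])
s=state();print(s['ee_pos'],s['eef_rot'],s['opening'])
E
```

```text
top [0.42986504 0.03516377 1.9088347 ] [ 0.04794564  0.00196958 -0.998848  ] 485.2302244192237
side [0.03520329 0.81139159 0.92981735] [ 0.40297385 -0.62144112 -0.67188021] 400.5381966858473
[ 0.2309566  -0.58030642  0.23060505] [ 9.82119474e-01  1.88257655e-01 -1.26295789e-04 -6.15694678e-04] 0.997760926148445
```

View pics/top0.png

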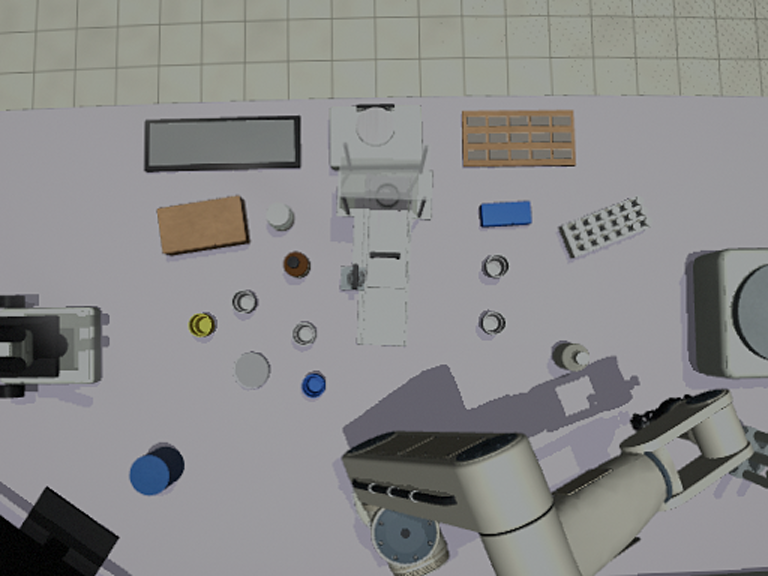

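View pics/side0.png

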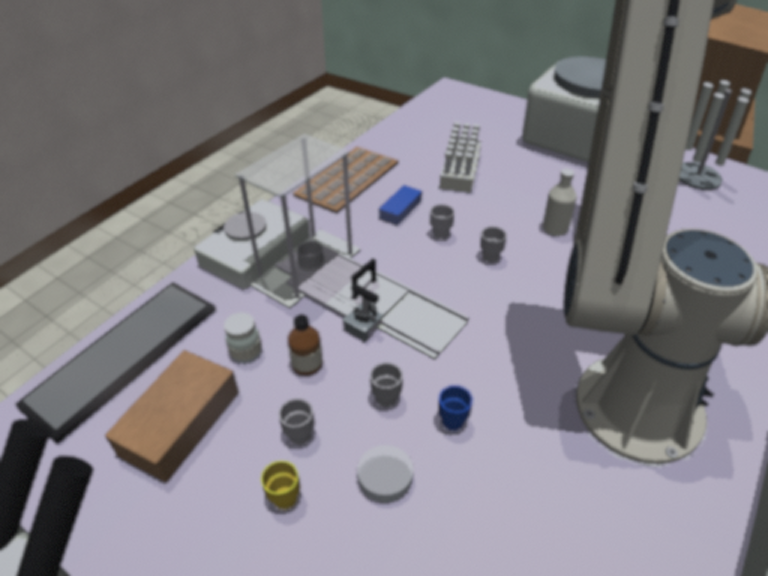

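Four steel pots in the top view at display px (245,301), (304,333), (495,267), (491,322). Blue (314,384) and yellow (202,324) are the same shape but coloured, so they are not meant. Pin T-handle is near (354,275), tray bar (386,255), holder (387,194).

Run:
```python
from h import *
import pickle
T=pickle.load(open('top0.pkl','rb'));S=pickle.load(open('side0.pkl','rb'))
def f(n,p,z): print(n,onz(T,p[0]/1.5,p[1]/1.5,z).round(4))
for n,p in dict(A=(245,301),B=(304,333),C=(495,267),D=(491,322),blue=(314,384),yel=(202,324)).items(): f(n,p,.071)
f('pin',(355,275),.095);f('tbarL',(371,252),.08);f('tbarR',(400,257),.08);f('holder',(387,194),.056)
f('reagent',(296,264),.1);f('petri',(252,370),.034)
def t(n,a,b): print(n,tri(T,(a[0]/1.5,a[1]/1.5),S,(b[0]/1.5,b[1]/1.5)))
t('A',(245,301),(297,408));t('B',(304,333),(386,373));t('C',(495,267),(442,212));t('D',(491,322),(493,235))
# black masks in top
im=T['pixels'].astype(int);m=(im.max(2)<45).astype(np.uint8);m[:, :215]=0;m[:,300:]=0;m[:150]=0;m[215:]=0
n,l,st,ce=cv2.connectedComponentsWithStats(m)
for i in range(1,n):
    if st[i,4]>5:
        ys,xs=np.where(l==i);print(st[i],ce[i],cv2.minAreaRect(np.stack([xs,ys],1).astype(np.float32)))
a=cv2.resize(T['pixels'][100:290,120:360,::-1],None,fx=3.2,fy=3.2,interpolation=cv2.INTER_CUBIC);cv2.imwrite('pics/crop1.png',a)
```

```text
A [0.5054 0.3871 0.071 ]
B [0.4218 0.238  0.071 ]
C [ 0.5799 -0.2488  0.071 ]
D [ 0.4406 -0.235   0.071 ]
blue [0.2929 0.2148 0.071 ]
yel [0.449 0.498 0.071]
pin [0.5643 0.1057 0.095 ]
tbarL [0.6229 0.065  0.08  ]
tbarR [ 0.6088 -0.0079  0.08  ]
holder [0.7744 0.0216 0.056 ]
reagent [0.5944 0.2525 0.1   ]
petri [0.3286 0.3781 0.034 ]
A (array([0.50574563, 0.38732498, 0.07130518]), np.float64(0.0008135910547467121))
B (array([0.42124802, 0.23782621, 0.07015106]), np.float64(0.00122754163925916))
C (array([ 0.5797571 , -0.24870835,  0.07184494]), np.float64(0.00014366920085709799))
D (array([ 0.43863656, -0.23598918,  0.07039489]), np.float64(0.0043934237968875234))
[258 171   8   2   9] [261.88888889 171.11111111] ((261.5699768066406, 171.010009765625), (7.071067810058594, 0.9899495840072632), 8.130102157592773)
```

View pics/crop1.png

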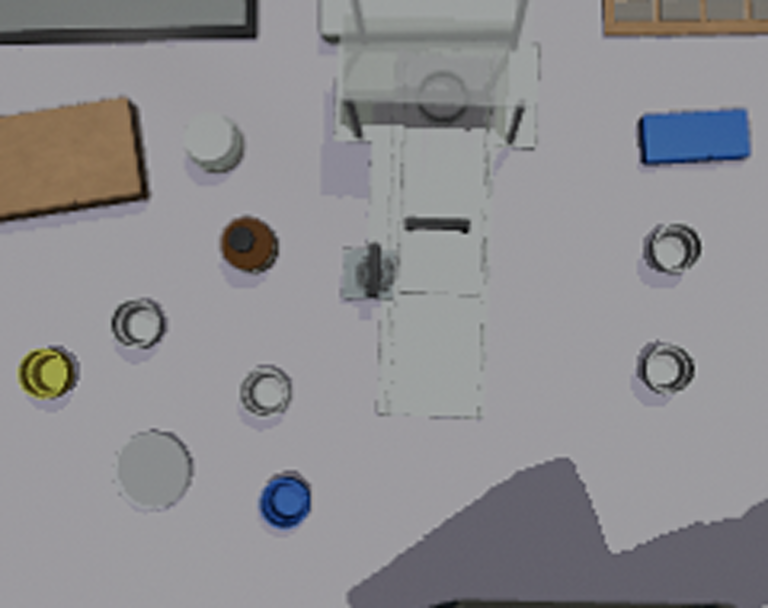

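Confirmed: the four grey pots are at crop px (139,323), (266,390), (672,248), (666,368). Blue (286,500) and yellow (47,373) are decoys. The pin bar runs (374,243)–(374,297). I'm going over the pin with the wrist camera.

>>> drive_tool --series '[0, 0, 3.5, 0, 0, -0.095, 0, 0, 0, 3.5, 0, 0, -0.095, 0, 2.6, 5.4, 0, 0, 0, -0.095, 0, 2.6, 5.4, 0, 0, 0, -0.095, 0, 2.6, 5.4, 0, 0, 0, 0, 0, 2.6, 5.4, 0, 0, 0, 0, 0, 2.6, 5.4, 0, 0, 0, 0, 0, 2.6, 5.4, 0, 0, 0, 0, 0]'

```text
t: 1.1
ee_pos: [0.3875, -0.2549, 0.3012]
eef_rot: [1.0, -0.001, 0.0, -0.0]
force: [0.5, 0.3, 0.6]
opening: 0.997
grasp_force: 0.0
```

>>> drive_tool --series '[2.6, 5.4, 0, 0, 0, 0, 0, 2.6, 5.4, 0, 0, 0, 0, 0, 2.6, 5.4, 0, 0, 0, 0, 0, 2.6, 5.4, 0, 0, 0, 0, 0, 2.6, 5.4, 0, 0, 0, 0, 0, 2.0, 4.0, 0, 0, 0, 0, 0, 0, 0, 0, 0, 0, 0, 0, 0, 0, 0, 0, 0, 0, 0]'

```text
t: 2.1
ee_pos: [0.5366, 0.0531, 0.3008]
eef_rot: [1.0, -0.0, -0.001, 0.0]
force: [-0.5, 0.3, -0.1]
opening: 1.0
grasp_force: 0.0
```

Run:
```python
from h import *
import pickle
s=state();print(s['ee_pos'],s['eef_rot'],s['force'])
c=read_camera('wrist');save(c,'w1.png',k=1.5);pickle.dump(c,open('w1.pkl','wb'))
R=np.array(c['R']);print(-R.T@c['t'],R,c['fx'],c['k1'])
```

```text
[0.53658333 0.05306527 0.30080916] [ 9.99999744e-01 -2.67828956e-04 -6.16505429e-04  2.43765927e-04] [-0.47417103  0.33972789 -0.05139209]
[0.61837575 0.05365003 0.44321349] [[-7.76921077e-04 -9.99999370e-01  8.10059567e-04]
 [-9.48323681e-01  9.93807630e-04  3.17303022e-01]
 [-3.17303627e-01 -5.21679265e-04 -9.48323856e-01]] 338.7371324868072 -0.083884733110481
```

View pics/w1.png

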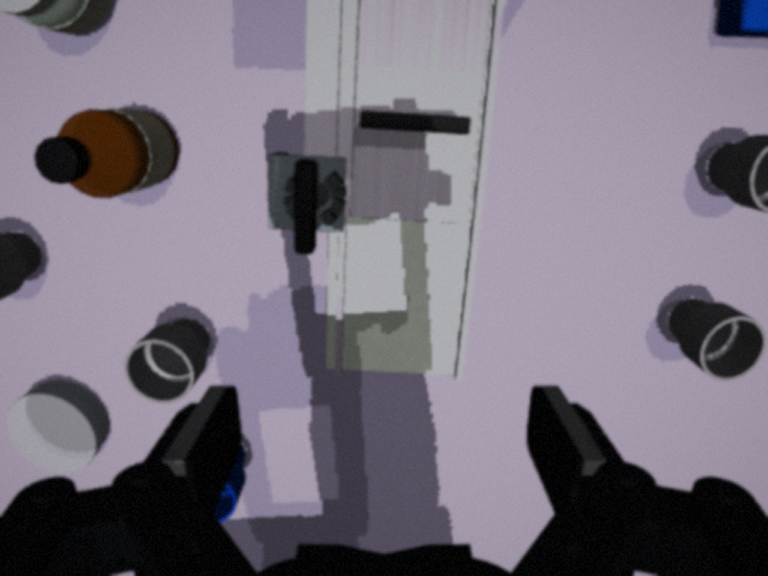

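The wrist view shows the pin's T-bar at (305,159)–(305,252) and the tray bar at (360,120)–(469,124). It also shows the pot mouths.

Run:
```python
from h import *
import pickle
c=pickle.load(open('w1.pkl','rb'))
im=cv2.GaussianBlur(c['pixels'],(3,3),0).astype(int);m=(im.max(2)<45).astype(np.uint8);m[240:]=0
n,l,st,ce=cv2.connectedComponentsWithStats(m)
for i in range(1,n):
    x,y=ce[i]
    if st[i,4]>100 and 170<x<330:
        ys,xs=np.where(l==i);print(st[i],ce[i],cv2.minAreaRect(np.stack([xs,ys],1).astype(np.float32)))
g=lambda u,v,z:onz(c,u/1.5,v/1.5,z)
a,b=g(305,161,.104),g(304.5,249,.104);print('pin',a,b,(a+b)/2,np.linalg.norm(a-b),np.arctan2(*(a-b)[1::-1]))
a,b=g(360,121,.08),g(469,124.5,.08);print('tbar',a,b,(a+b)/2,np.linalg.norm(a-b),np.arctan2(-(a-b)[0],(a-b)[1]))
for p in [(325,371),(491,217)]: pass
a,b=g(459,378,.0),g(498,0,.0)
print('potB',g(161,369,.071),'D',g(731,347,.071))
```

```text
[240  75  72  13 727] [274.22420908  81.25171939] ((275.6169128417969, 81.3953857421875), (71.16803741455078, 11.038534164428711), 3.1798300743103027)
[ 190  106   40   63 1506] [207.52788845 133.83997344] ((209.5, 137.0), (62.0, 39.0), 90.0)
pin [0.59297236 0.10464172 0.104     ] [0.5337296  0.10768921 0.104     ] [0.56335098 0.10616547 0.104     ] 0.059321094887388785 -0.05139533468584968
tbar [0.61794431 0.06936876 0.08      ] [ 0.61581396 -0.00549167  0.08      ] [0.61687914 0.03193854 0.08      ] 0.07489073489236382 -0.028449916598577433
potB [0.42360276 0.23848993 0.071     ] D [ 0.44174235 -0.23938702  0.071     ]
```

>>> drive_tool --series '[1.35, 2.65, -2, 0, 0, -0.05, 100, 1.35, 2.65, -3, 0, 0, 0, 100, 0, 0, -5, 0, 0, 0, 100, 0, 0, -5, 0, 0, 0, 100, 0, 0, -4, 0, 0, 0, 100, 0, 0, -2, 0, 0, 0, 100, 0, 0, -1.5, 0, 0, 0, 100, 0, 0, 0, 0, 0, 0, 100]' --grip_force 60

```text
t: 3.15
ee_pos: [0.5636, 0.1055, 0.0758]
eef_rot: [1.0, -0.026, -0.001, 0.0]
force: [0.4, 0.4, 1.0]
opening: 0.606
grasp_force: 0.0
```

>>> drive_tool --series '[0, 0, 0, 0, 0, 0, 150, 0, 0, 0, 0, 0, 0, 255, 0, 0, 0, 0, 0, 0, 255, 0, 0, 0, 0, 0, 0, 255, 0, 0, 0, 0, 0, 0, 255, 0, 0, 0, 0, 0, 0, 255, 0, 0, 0, 0, 0, 0, 255, 0, 0, 0, 0, 0, 0, 255]'

```text
t: 4.15
ee_pos: [0.5649, 0.1066, 0.0774]
eef_rot: [1.0, -0.026, 0.001, -0.0]
force: [-0.5, 0.6, 6.2]
opening: 0.152
grasp_force: 60.2
```

>>> drive_tool --series '[0, 0, 0.5, 0, 0, 0, 255, 0, 0, 0.5, 0, 0, 0, 255, 0, 0, 0.5, 0, 0, 0, 255, 0, 0, 0.5, 0, 0, 0, 255, 0, 0, 0, 0, 0, 0, 255, 0, 0, 0, 0, 0, 0, 255, 0, 0, 0, 0, 0, 0, 255, 0, 0, 0, 0, 0, 0, 255]'

```text
t: 5.15
ee_pos: [0.5644, 0.1065, 0.096]
eef_rot: [1.0, -0.026, 0.0, -0.0]
force: [6.3, 3.1, -12.0]
opening: 0.151
grasp_force: 58.5
```

>>> drive_tool --series '[0, 0, 0.1, 0, 0, 0.15, 255, 0, 0, 0, 0, 0, 0.15, 255, 0, 0, 0, 0, 0, 0.15, 255, 0, 0, 0, 0, 0, 0.15, 255, 0, 0, 0, 0, 0, 0.15, 255, 0, 0, 0, 0, 0, 0.15, 255, 0, 0, 0, 0, 0, 0.15, 255, 0, 0, 0, 0, 0, 0.12, 255]'

```text
t: 6.15
ee_pos: [0.5628, 0.1087, 0.0966]
eef_rot: [0.847, 0.532, -0.0, -0.002]
force: [-0.5, 16.5, -11.6]
opening: 0.153
grasp_force: 58.6
```

>>> drive_tool --series '[0, 0, 0, 0, 0, 0, 255, 0, 0, 0, 0, 0, 0, 255, 0, 0, -0.3, 0, 0, 0, 255, 0, 0, -0.3, 0, 0, 0, 255, 0, 0, -0.2, 0, 0, 0, 255, 0, 0, 0, 0, 0, 0, 255, 0, 0, 0, 0, 0, 0, 255, 0, 0, 0, 0, 0, 0, 255]'

```text
t: 7.15
ee_pos: [0.563, 0.1087, 0.0899]
eef_rot: [0.848, 0.53, 0.0, -0.002]
force: [-4.5, 14.9, 1.9]
opening: 0.15
grasp_force: 60.7
```

>>> drive_tool --series '[0, 0, 0, 0, 0, 0, 110, 0, 0, 0, 0, 0, 0, 110, 0, 0, 0, 0, 0, 0, 110, 0, 0, 0, 0, 0, 0, 110, 0, 0, 2, 0, 0, 0, 110, 0, 0, 4, 0, 0, 0, 110, 0, 0, 4, 0, 0, -0.15, 110, 0, 0, 4, 0, 0, -0.15, 0]'

```text
t: 8.15
ee_pos: [0.564, 0.1061, 0.2305]
eef_rot: [0.918, 0.396, -0.0, 0.0]
force: [0.4, -0.7, 0.8]
opening: 0.757
grasp_force: 0.0
```

>>> drive_tool --series '[0, -1.0, 2, 0, 0, -0.18, 0, 0, -2, 1, 0, 0, -0.18, 0, 0, -2, 0, 0, 0, -0.18, 0, 0, -2, 0, 0, 0, -0.18, 0, 0, 0, 0, 0, 0, -0.15, 0, 0, 0, 0, 0, 0, 0, 0, 0, 0, 0, 0, 0, 0, 0, 0, 0, 0, 0, 0, 0, 0]'

```text
t: 9.15
ee_pos: [0.5641, 0.0365, 0.2592]
eef_rot: [1.0, -0.024, -0.0, -0.0]
force: [0.4, -0.8, -0.0]
opening: 0.998
grasp_force: 0.0
```

Run:
```python
from h import *
import pickle
s=state();print(s['ee_pos'],s['eef_rot'],s['force'])
c=read_camera('wrist');save(c,'w2.png',k=1.5);pickle.dump(c,open('w2.pkl','wb'))
```

```text
[0.56408898 0.03653144 0.25923613] [ 9.99700266e-01 -2.44821436e-02 -5.47959406e-05 -3.89222607e-06] [ 0.44352163 -0.78467859 -0.02035333]
```

View pics/w2.png

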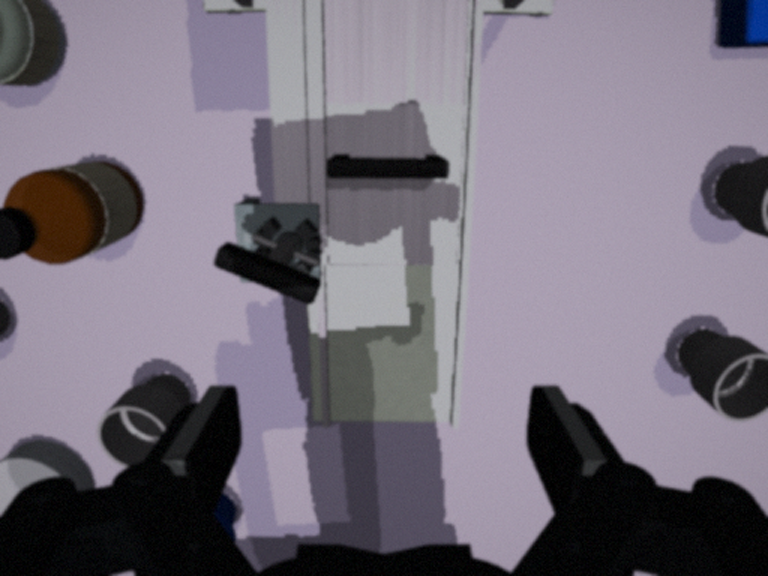

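The handle rests turned about 70° ((218,256)–(318,292)) and the tray bar is at (328,167)–(447,167). Next I pinch the tray bar across its thickness.

>>> drive_tool --series '[0.6, 0, 0, 0, 0, 0.175, 0, 0.6, 0, 0, 0, 0, 0.175, 0, 0.6, 0, 0, 0, 0, 0.175, 0, 0.6, 0, 0, 0, 0, 0.175, 0, 0.6, -0.1, 0, 0, 0, 0.175, 50, 0.6, -0.1, 0, 0, 0, 0.175, 100, 0.6, -0.1, 0, 0, 0, 0.175, 100, 0.6, -0.1, -2, 0, 0, 0.175, 100]'

```text
t: 10.2
ee_pos: [0.6134, 0.0325, 0.2405]
eef_rot: [0.779, 0.627, 0.001, 0.001]
force: [0.3, 1.3, 0.3]
opening: 0.609
grasp_force: 0.0
```

>>> drive_tool --series '[0.5, 0, -3, 0, 0, 0.17, 100, 0, 0, -5, 0, 0, 0, 100, 0, 0, -5, 0, 0, 0, 100, 0, 0, -3.5, 0, 0, 0, 100, 0, 0, -1.6, 0, 0, 0, 100, 0, 0, 0, 0, 0, 0, 100, 0, 0, 0, 0, 0, 0, 255, 0, 0, 0, 0, 0, 0, 255]' --grip_force 40

```text
t: 11.2
ee_pos: [0.6182, 0.0324, 0.0598]
eef_rot: [0.725, 0.689, 0.001, 0.001]
force: [-0.5, 0.1, -0.4]
opening: 0.19
grasp_force: 0.0
```

>>> drive_tool --series '[0, 0, 0, 0, 0, 0, 255, 0, 0, 0, 0, 0, 0, 255, 0, 0, 0, 0, 0, 0, 255, 0, 0, 0, 0, 0, 0, 255, -0.5, 0.02, 0, 0, 0, 0, 255, -1, 0.05, 0, 0, 0, 0, 255, -1.5, 0.08, 0, 0, 0, 0, 255, -1.5, 0.08, 0, 0, 0, 0, 255]'

```text
t: 12.2
ee_pos: [0.5733, 0.0349, 0.0598]
eef_rot: [0.725, 0.688, 0.002, 0.001]
force: [2.3, 1.0, 8.6]
opening: 0.132
grasp_force: 40.6
```

>>> drive_tool --series '[-2, 0.1, 0, 0, 0, 0, 255, -2, 0.1, 0, 0, 0, 0, 255, -2, 0.1, 0, 0, 0, 0, 255, -2, 0.1, 0, 0, 0, 0, 255, -1.8, 0.1, 0, 0, 0, 0, 255, -1, 0.05, 0, 0, 0, 0, 255, -0.8, 0.04, 0, 0, 0, 0, 255, 0, 0, 0, 0, 0, 0, 255]'

```text
t: 13.2
ee_pos: [0.4573, 0.0415, 0.0598]
eef_rot: [0.725, 0.688, 0.002, 0.001]
force: [-0.3, 7.5, 14.2]
opening: 0.134
grasp_force: 41.7
```

>>> drive_tool --series '[0, 0, 0, 0, 0, 0, 110, 0, 0, 0, 0, 0, 0, 110, 0, 0, 0, 0, 0, 0, 110, 0, 0, 2, 0, 0, 0, 110, 0, 0, 5, 0, 0, 0, 100, 0, 0, 6, 0, 0, 0, 50, 2, 0, 5, 0, 0, 0, 0, 5, -1, 2, 0, 0, 0, 0]'

```text
t: 14.2
ee_pos: [0.5268, 0.0308, 0.2618]
eef_rot: [0.725, 0.689, 0.002, 0.001]
force: [-0.1, 0.7, -0.3]
opening: 1.0
grasp_force: 0.0
```

>>> drive_tool --series '[4, -2, 0, 0, 0, 0, 0, 4, -1, 0, 0, 0, 0, 0, 0, 0, 0, 0, 0, 0, 0, 0, 0, 0, 0, 0, 0, 0, 0, 0, 0, 0, 0, 0, 0, 0, 0, 0, 0, 0, 0, 0, 0, 0, 0, 0, 0, 0, 0, 0, 0, 0, 0, 0, 0, 0]'

```text
t: 15.2
ee_pos: [0.606, 0.0006, 0.2585]
eef_rot: [0.725, 0.689, 0.0, 0.0]
force: [-1.4, -0.3, -0.5]
opening: 1.0
grasp_force: 0.0
```

Run:
```python
from h import *
import pickle
s=state();print(s['ee_pos'],s['eef_rot'],s['force'])
c=read_camera('wrist');save(c,'w3.png',k=1.5);pickle.dump(c,open('w3.pkl','wb'))
R=np.array(c['R']);print(-R.T@c['t'],[proj(c,x) for x in [(.617,.0325,.056),(.58,-.249,.071),(.44,-.237,.071)]])
```

```text
[0.60602104 0.000607   0.25845309] [7.25197120e-01 6.88541301e-01 8.30571048e-05 7.74930568e-05] [-1.40464634 -0.33657603 -0.51182609]
[0.61015497 0.08271832 0.40094872] [(np.float64(264.33013421335227), np.float64(131.00706391919195)), (np.float64(244.98153861918095), np.float64(359.38166593387973)), (np.float64(134.59053792423543), np.float64(354.8054565540041))]
```

View pics/w3.png

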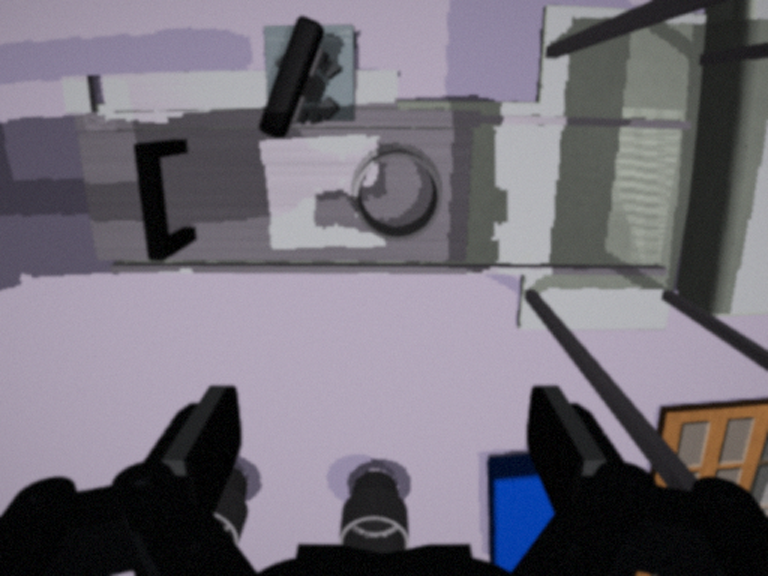

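The tray is out, with the holder rim centre at about (396,188). The pin is still turned, (270,130)–(310,20), and the hood is clear to the right.

>>> drive_tool --series '[-1.6, -5, 0, 0, 0, 0, 0, -1.6, -5, 0, 0, 0, 0, 0, -1.6, -5, 0, 0, 0, 0, 0, -1.6, -5, 0, 0, 0, 0, 0, -1.6, -5, 0, 0, 0, 0, 0, -1.6, -5, 0, 0, 0, 0, 0, 0, 0, 0, 0, 0, 0, 0, 0, 0, 0, 0, 0, 0, 0]'

```text
t: 16.25
ee_pos: [0.5101, -0.2993, 0.2582]
eef_rot: [0.726, 0.688, 0.0, -0.0]
force: [-0.5, -0.6, -0.5]
opening: 1.003
grasp_force: 0.0
```

Run:
```python
from h import *
import pickle
s=state();print(s['ee_pos'],s['eef_rot'],s['force'])
c=read_camera('wrist');save(c,'w4.png',k=1.5);pickle.dump(c,open('w4.pkl','wb'))
T=read_camera('top');pickle.dump(T,open('top1.pkl','wb'))
W=pickle.load(open('w3.pkl','rb'))
g=lambda u,v:onz(W,u/1.5,v/1.5,.056).round(4)
print(g(353,190),g(438,190),g(396,143),g(396,228),g(396,237))
print([[1.5*v for v in proj(W,(.617,.0325+d,.056))] for d in(.03,-.03)])
print([[1.5*v for v in proj(c,x)] for x in [(.58,-.249,.071),(.44,-.237,.071)]])
```

```text
[ 0.51006902 -0.29926847  0.25818763] [ 7.25551580e-01  6.88167736e-01  1.71957785e-04 -2.06345688e-04] [-0.50792886 -0.62762392 -0.51037727]
[0.5879 0.0384 0.056 ] [0.6452 0.0355 0.056 ] [0.6183 0.0677 0.056 ] [0.6157 0.0109 0.056 ] [0.6154 0.0045 0.056 ]
[[np.float64(394.4576318246818), np.float64(151.18188462950448)], [np.float64(398.4163070828625), np.float64(239.74182729023104)]]
[[np.float64(487.99573721586154), np.float64(166.85045438517648)], [np.float64(267.6780458015313), np.float64(159.7176810838618)]]
```

View pics/w4.png

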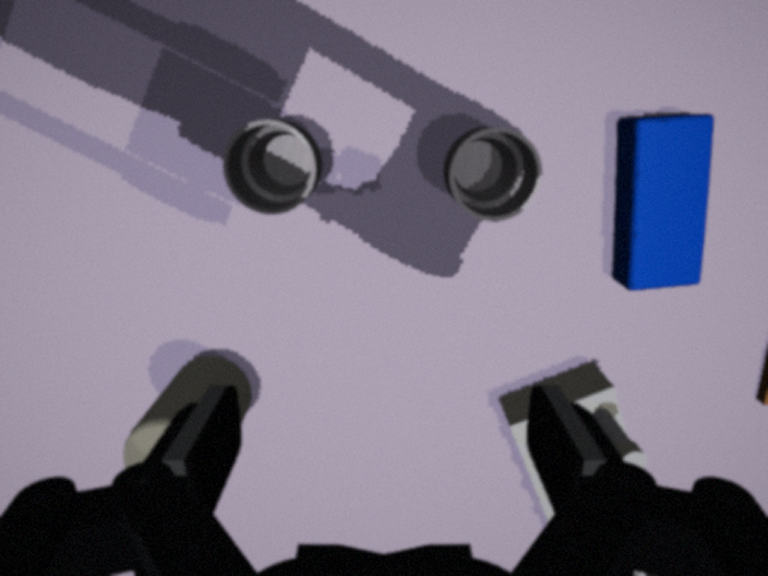

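Run:
```python
from h import *
import pickle
W=pickle.load(open('w3.pkl','rb'));c=pickle.load(open('w4.pkl','rb'));T=pickle.load(open('top1.pkl','rb'))
g=lambda u,v,z,k=W:onz(k,u/1.5,v/1.5,z).round(4)
print('bar ends',g(150,145,.082),g(157,258,.082))
print('pin ends',g(310,22,.117),g(275,130,.117))
print('D',g(272,165,.071,c),'C',g(494,172,.071,c))
save(W,'w3h.png',(215,80,315,175),7)
```

```text
bar ends [0.4658 0.0772 0.082 ] [0.4571 0.0051 0.082 ]
pin ends [0.5756 0.1336 0.117 ] [0.552  0.0809 0.117 ]
D [ 0.4424 -0.2405  0.071 ] C [ 0.5839 -0.2524  0.071 ]
```

View pics/w3h.png

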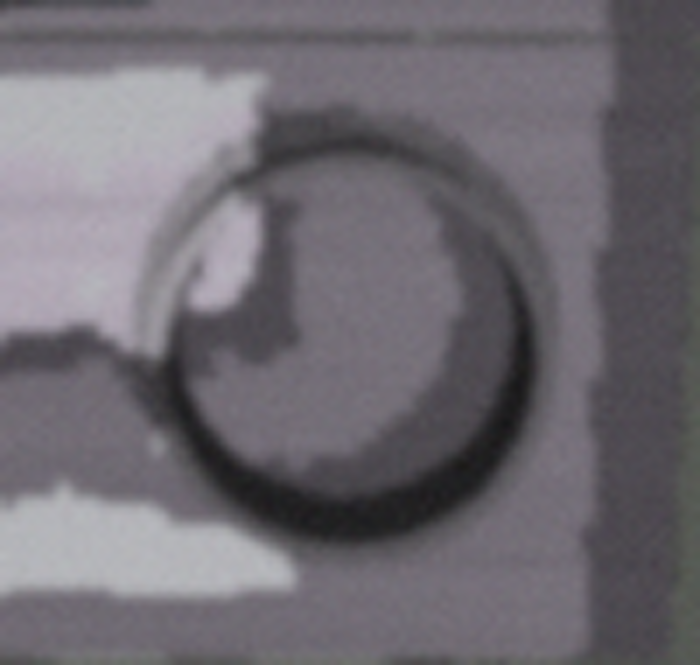

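D's mouth is at (272,165) → (0.442,-0.240) and C's at (494,172) → (0.583,-0.251). The holder is at about (0.6175,0.0335). Next I grasp D.

>>> drive_tool --series '[-2.3, 2, 0, 0, 0, 0, 0, -2.3, 2, -2, 0, 0, 0, 0, -2.2, 2, -4, 0, 0, 0, 0, 0, 0, -6, 0, 0, 0, 0, 0, 0, -5, 0, 0, 0, 0, 0, 0, -4, 0, 0, 0, 0, 0, 0, -1.4, 0, 0, 0, 0, 0, 0, 0, 0, 0, 0, 0]'

```text
t: 17.35
ee_pos: [0.4423, -0.2389, 0.0342]
eef_rot: [0.725, 0.689, -0.0, -0.001]
force: [0.3, 0.1, 0.6]
opening: 1.001
grasp_force: 0.0
```

>>> drive_tool --series '[0, 0, 0, 0, 0, 0, 255, 0, 0, 0, 0, 0, 0, 255, 0, 0, 0, 0, 0, 0, 255, 0, 0, 0, 0, 0, 0, 255, 0, 0, 0, 0, 0, 0, 255, 0, 0, 4, 0, 0, 0, 255, 0, 0, 5, 0, 0, 0, 255, 0, 0, 6, 0, 0, 0, 255]' --grip_force 40

```text
t: 18.35
ee_pos: [0.4416, -0.2393, 0.1862]
eef_rot: [0.725, 0.688, -0.0, -0.0]
force: [0.9, -0.1, -0.0]
opening: 0.694
grasp_force: 44.4
```

>>> drive_tool --series '[2.9, 4.5, 0, 0, 0, 0, 255, 2.9, 4.5, 0, 0, 0, 0, 255, 2.9, 4.5, 0, 0, 0, 0, 255, 2.9, 4.5, 0, 0, 0, 0, 255, 2.9, 4.5, 0, 0, 0, 0, 255, 3.1, 4.7, 0, 0, 0, 0, 255, 0, 0, -3, 0, 0, 0, 255, 0, 0, -3, 0, 0, 0, 255]'

```text
t: 19.35
ee_pos: [0.6188, 0.0334, 0.1248]
eef_rot: [0.725, 0.689, 0.001, 0.001]
force: [-0.4, 0.2, -1.6]
opening: 0.697
grasp_force: 44.7
```

>>> drive_tool --series '[0, 0, -2, 0, 0, 0, 255, 0, 0, -1.5, 0, 0, 0, 255, 0, 0, -1, 0, 0, 0, 255, 0, 0, -1, 0, 0, 0, 255, 0, 0, -0.7, 0, 0, 0, 255, 0, 0, -0.5, 0, 0, 0, 255, 0, 0, 0, 0, 0, 0, 255, 0, 0, 0, 0, 0, 0, 255]'

```text
t: 20.35
ee_pos: [0.6183, 0.0325, 0.0574]
eef_rot: [0.725, 0.688, 0.0, 0.0]
force: [0.5, 0.5, -1.2]
opening: 0.697
grasp_force: 44.5
```

>>> drive_tool --series '[0, 0, -0.2, 0, 0, 0, 255, 0, 0, 0, 0, 0, 0, 255, 0, 0, 0, 0, 0, 0, 0, 0, 0, 0, 0, 0, 0, 0, 0, 0, 0, 0, 0, 0, 0, 0, 0, 0, 0, 0, 0, 0, 0, 0, 0, 0, 0, 0, 0, 0, 0, 5, 0, 0, 0, 0]'

```text
t: 21.35
ee_pos: [0.6153, 0.0324, 0.1023]
eef_rot: [0.725, 0.688, -0.003, -0.002]
force: [0.9, -0.2, 0.8]
opening: 0.997
grasp_force: 0.0
```

>>> drive_tool --series '[0, 0, 6, 0, 0, 0, 0, -0.5, -3, 3, 0, 0, 0, 0, -0.5, -5, 0, 0, 0, 0, 0, -0.5, -5.5, 0, 0, 0, 0, 0, -0.5, -5.5, 0, 0, 0, 0, 0, -0.5, -5.5, 0, 0, 0, 0, 0, -0.5, -4, 0, 0, 0, 0, 0, -0.5, 0, 0, 0, 0, 0, 0]'

```text
t: 22.35
ee_pos: [0.5827, -0.2552, 0.1951]
eef_rot: [0.726, 0.687, -0.0, 0.0]
force: [-0.3, 0.2, -0.9]
opening: 1.003
grasp_force: 0.0
```

Run:
```python
from h import *
T=read_camera('top');S=read_camera('side')
a=cv2.resize(T['pixels'][120:290,120:360,::-1],(720,510),interpolation=cv2.INTER_CUBIC)
b=cv2.resize(S['pixels'][110:310,120:360,::-1],(720,600),interpolation=cv2.INTER_CUBIC)
cv2.imwrite('pics/ts1.png',cv2.resize(np.vstack([a[:, :],b]),(389,600),interpolation=cv2.INTER_AREA))
cv2.imwrite('pics/ts1.png',np.hstack([cv2.resize(a,(400,283)),cv2.resize(b,(400,333))[:283]]))
print([proj(T,x) for x in [(.6175,.033,.056+.036),(.583,-.251,.071),(.505,.387,.071),(.422,.238,.071)]])
```

```text
[(np.float64(255.8024697262895), np.float64(168.92641456176148)), (np.float64(330.5511212913126), np.float64(177.17575022796652)), (np.float64(163.36901289481492), np.float64(200.77950604444547)), (np.float64(202.6774928834039), np.float64(221.94204973467814))]
```

View pics/ts1.png

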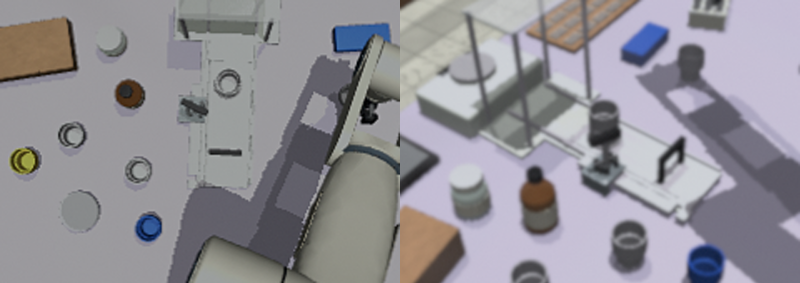

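Pot D sits in the holder (left crop (228,83)) and C is still in place. Next I grasp C.

>>> drive_tool --series '[0, 0.1, -4, 0, 0, 0, 0, 0, 0, -6, 0, 0, 0, 0, 0, 0, -4, 0, 0, 0, 0, 0, 0, -2.1, 0, 0, 0, 0, 0, 0, 0, 0, 0, 0, 0, 0, 0, 0, 0, 0, 0, 255, 0, 0, 0, 0, 0, 0, 255, 0, 0, 0, 0, 0, 0, 255]'

```text
t: 23.45
ee_pos: [0.5847, -0.252, 0.0366]
eef_rot: [0.725, 0.688, 0.001, 0.002]
force: [-0.1, 0.9, 7.4]
opening: 0.718
grasp_force: 43.9
```

>>> drive_tool --series '[0, 0, 0, 0, 0, 0, 255, 0, 0, 0, 0, 0, 0, 255, 0, 0, 0, 0, 0, 0, 255, 0, 0, 4, 0, 0, 0, 255, 0, 0, 6, 0, 0, 0, 255, 0, 0, 6, 0, 0, 0, 255, 0.3, 4, 1, 0, 0, 0, 255, 0.6, 4, 0, 0, 0, 0, 255]'

```text
t: 24.45
ee_pos: [0.593, -0.1713, 0.2073]
eef_rot: [0.726, 0.688, 0.001, 0.002]
force: [-0.3, 0.6, -2.1]
opening: 0.717
grasp_force: 44.8
```

Run:
```python
from h import *
S=read_camera('side')
s=state();print(s['ee_pos'],s['opening'])
u,v=map(int,proj(S,s['ee_pos']));print(u,v)
save(S,'s2.png',(u-60,v-60,u+60,v+60),5)
```

```text
[ 0.59295692 -0.16655463  0.20630168] 0.7186841294734391
281 119
```

View pics/s2.png

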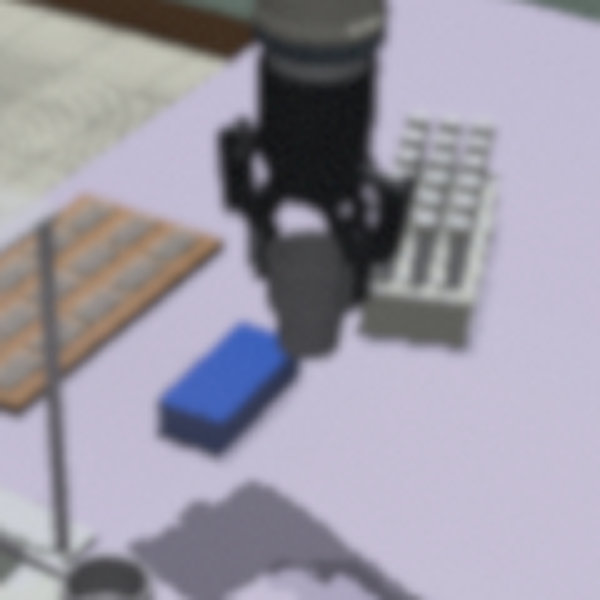

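C looks slightly tilted in the grip (opening 0.718 against 0.695). I'm setting it down on free table here and regrasping.

>>> drive_tool --series '[0, 0, -6, 0, 0, 0, 255, 0, 0, -5, 0, 0, 0, 255, 0, 0, -3, 0, 0, 0, 255, 0, 0, -1.5, 0, 0, 0, 255, 0, 0, -0.7, 0, 0, 0, 255, 0, 0, -0.4, 0, 0, 0, 255, 0, 0, 0, 0, 0, 0, 255, 0, 0, 0, 0, 0, 0, 255]'

```text
t: 25.5
ee_pos: [0.5927, -0.1717, 0.0391]
eef_rot: [0.725, 0.688, 0.0, 0.001]
force: [-0.5, 0.4, -1.2]
opening: 0.718
grasp_force: 44.7
```

>>> drive_tool --series '[0, 0, 0, 0, 0, 0, 0, 0, 0, 0, 0, 0, 0, 0, 0, 0, 0, 0, 0, 0, 0, 0, 0, 0, 0, 0, 0, 0, 0, 0, 0, 0, 0, 0, 0, 0, 0, 6, 0, 0, 0, 0, 0, -3, 6, 0, 0, 0, 0, 0, -3, 4, 0, 0, 0, 0]'

```text
t: 26.5
ee_pos: [0.5928, -0.23, 0.197]
eef_rot: [0.725, 0.689, 0.001, 0.001]
force: [1.6, -0.1, -0.5]
opening: 1.0
grasp_force: 0.0
```

>>> drive_tool --series '[0, 0, 4, 0, 0, 0, 0, 0, 0, 0, 0, 0, 0, 0, 0, 0, 0, 0, 0, 0, 0, 0, 0, 0, 0, 0, 0, 0, 0, 0, 0, 0, 0, 0, 0, 0, 0, 0, 0, 0, 0, 0, 0, 0, 0, 0, 0, 0, 0, 0, 0, 0, 0, 0, 0, 0]'

```text
t: 27.5
ee_pos: [0.5921, -0.2294, 0.2341]
eef_rot: [0.725, 0.688, -0.0, -0.0]
force: [-0.5, -1.0, -0.2]
opening: 0.997
grasp_force: 0.0
```

Run:
```python
from h import *
s=state();print(s['ee_pos'],s['eef_rot'],s['opening'])
c=read_camera('wrist');save(c,'w5.png',k=1.5)
import pickle;pickle.dump(c,open('w5.pkl','wb'))
```

```text
[ 0.59213213 -0.22943158  0.23414912] [ 7.25243934e-01  6.88492001e-01 -5.86481961e-06 -1.19937075e-05] 0.9966304545511007
```

View pics/w5.png

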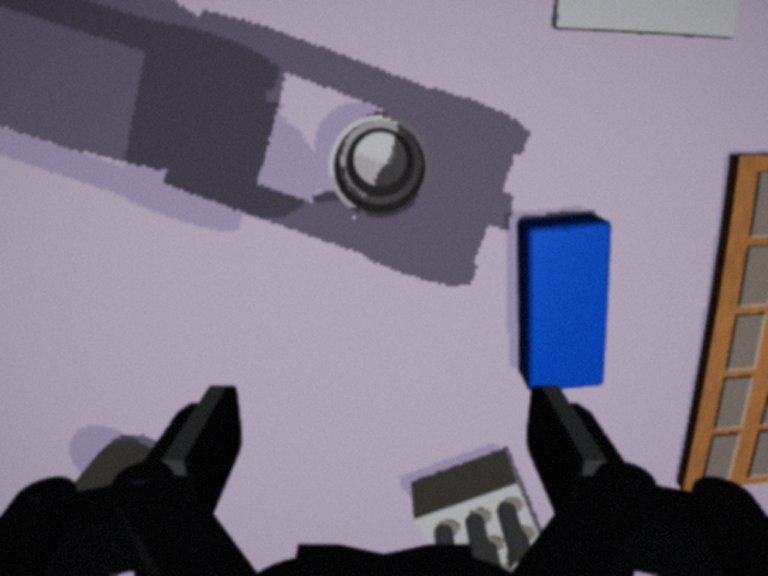

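Pot C stands upright, rim spanning (330–425, 114–214).

Run:
```python
from h import *
import pickle
c=pickle.load(open('w5.pkl','rb'))
for p in [(330,165),(425,165),(377.5,116),(377.5,213)]: print(onz(c,p[0]/1.5,p[1]/1.5,.071).round(4))
```

```text
[ 0.564  -0.1711  0.071 ]
[ 0.6199 -0.1741  0.071 ]
[ 0.5935 -0.1449  0.071 ]
[ 0.5904 -0.2012  0.071 ]
```

>>> drive_tool --series '[0, 2.8, 0, 0, 0, 0, 0, 0, 2.9, -2, 0, 0, 0, 0, 0, 0, -6, 0, 0, 0, 0, 0, 0, -5, 0, 0, 0, 0, 0, 0, -4, 0, 0, 0, 0, 0, 0, -3.1, 0, 0, 0, 0, 0, 0, 0, 0, 0, 0, 0, 0, 0, 0, 0, 0, 0, 0]'

```text
t: 28.55
ee_pos: [0.593, -0.1727, 0.0344]
eef_rot: [0.725, 0.688, 0.0, 0.001]
force: [0.2, 0.1, 1.3]
opening: 0.999
grasp_force: 0.0
```

>>> drive_tool --series '[0, 0, 0, 0, 0, 0, 100, 0, 0, 0, 0, 0, 0, 150, 0, 0, 0, 0, 0, 0, 255, 0, 0, 0, 0, 0, 0, 255, 0, 0, 0, 0, 0, 0, 255, 0, 0, 0, 0, 0, 0, 255, 0, 0, 0, 0, 0, 0, 255, 0, 0, 0, 0, 0, 0, 255]'

```text
t: 29.55
ee_pos: [0.5932, -0.1728, 0.0352]
eef_rot: [0.725, 0.689, 0.001, 0.001]
force: [-1.0, 0.4, 7.2]
opening: 0.725
grasp_force: 42.3
```

>>> drive_tool --series '[0, 0, 4, 0, 0, 0, 255, 0, 0, 6, 0, 0, 0, 255, 0, 0, 6, 0, 0, 0, 255, 0.6, 5, 1, 0, 0, 0, 255, 0.6, 5, 0, 0, 0, 0, 255, 0.6, 5, 0, 0, 0, 0, 255, 0.7, 5.5, 0, 0, 0, 0, 255, 0, 0, 0, 0, 0, 0, 255]'

```text
t: 30.55
ee_pos: [0.6174, 0.0361, 0.204]
eef_rot: [0.724, 0.69, 0.001, 0.0]
force: [0.4, -0.9, -1.0]
opening: 0.723
grasp_force: 44.8
```

Run:
```python
from h import *
s=state();print(s['ee_pos'],s['opening'])
S=read_camera('side')
u,v=map(int,proj(S,s['ee_pos']))
save(S,'s3.png',(u-50,v-50,u+50,v+70),5)
```

```text
[0.61739997 0.03609612 0.20403456] 0.7233518325936769
```

View pics/s3.png

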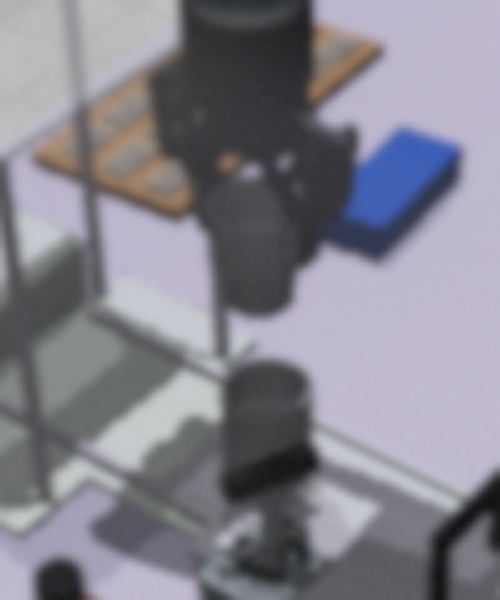

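Run:
```python
from h import *
S=read_camera('side');s=state();p=np.array(s['ee_pos'])
for th in [-.05,0,.05,.1,.15]:
    d=np.array([-np.sin(th),0,-np.cos(th)])
    a=np.array(proj(S,p+[0,0,.037]));b=np.array(proj(S,p+[0,0,.037]+d*.071));print(th,(b-a)[0]/(b-a)[1])
g=cv2.GaussianBlur(S['pixels'],(3,3),0).astype(int).sum(2)
u,v=map(int,proj(S,p));u0,v0=u-50,v-50
for y in range(200,305,10):
    r=g[v0+y//5,u0+30:u0+75];print(y,(r).tolist()) if y%20==0 else 0
```

```text
-0.05 -0.00895206708918483
0 0.0410596709156788
0.05 0.08916791466484103
0.1 0.13570712439426405
0.15 0.18097504313482216
200 [344, 353, 362, 367, 368, 361, 329, 276, 227, 201, 196, 202, 212, 215, 218, 222, 226, 228, 230, 234, 235, 235, 232, 224, 210, 191, 175, 174, 184, 191, 185, 174, 168, 166, 165, 165, 168, 176, 200, 247, 298, 330, 341, 343, 343]
220 [432, 392, 361, 339, 336, 362, 399, 401, 347, 269, 219, 209, 215, 218, 218, 220, 224, 228, 233, 238, 241, 241, 241, 238, 233, 220, 200, 181, 169, 163, 161, 160, 160, 161, 163, 171, 184, 210, 242, 269, 285, 296, 309, 321, 326]
240 [576, 576, 575, 574, 574, 574, 574, 568, 549, 500, 411, 309, 241, 218, 216, 219, 221, 222, 225, 228, 227, 227, 227, 226, 221, 213, 206, 203, 193, 173, 158, 152, 162, 182, 202, 206, 201, 195, 191, 189, 190, 191, 192, 193, 195]
260 [579, 578, 579, 579, 580, 580, 579, 578, 569, 536, 460, 353, 261, 218, 210, 210, 211, 214, 215, 216, 216, 216, 218, 216, 212, 204, 201, 201, 197, 194, 220, 290, 383, 468, 519, 533, 524, 506, 485, 461, 429, 385, 339, 304, 299]
280 [580, 580, 580, 580, 580, 580, 580, 580, 575, 555, 497, 396, 295, 233, 206, 201, 204, 207, 209, 209, 210, 210, 209, 207, 203, 201, 211, 261, 357, 462, 532, 562, 574, 577, 577, 578, 578, 578, 578, 578, 578, 578, 577, 575, 575]
300 [603, 598, 595, 591, 589, 586, 582, 579, 576, 562, 513, 417, 319, 257, 231, 216, 206, 199, 197, 198, 199, 200, 200, 198, 197, 205, 247, 339, 451, 532, 568, 579, 580, 581, 581, 581, 581, 581, 581, 581, 581, 581, 580, 581, 581]
```

>>> drive_tool --series '[0, 0, -3, 0, -0.05, 0, 255, 0, 0, -3, 0, 0, 0, 255, 0, 0, -1.5, 0, 0, 0, 255, 0, 0, -1, 0, 0, 0, 255, 0, 0, -0.7, 0, 0, 0, 255, 0, 0, -0.7, 0, 0, 0, 255, 0, 0, -0.5, 0, 0, 0, 255, 0, 0, 0, 0, 0, 0, 255]'

```text
t: 31.65
ee_pos: [0.617, 0.0326, 0.0989]
eef_rot: [0.725, 0.688, 0.018, 0.017]
force: [-0.7, -0.4, -1.8]
opening: 0.721
grasp_force: 44.7
```

>>> drive_tool --series '[0, 0, -0.3, 0, 0, 0, 255, 0, 0, -0.3, 0, 0, 0, 255, 0, 0, 0, 0, 0, 0, 255, 0, 0, 0, 0, 0, 0, 255, 0, 0, 0, 0, 0, 0, 255, 0, 0, 0, 0, 0, 0, 255, 0, 0, 0, 0, 0, 0, 255, 0, 0, 0, 0, 0, 0, 255]'

```text
t: 32.65
ee_pos: [0.6173, 0.0326, 0.0933]
eef_rot: [0.725, 0.688, 0.018, 0.017]
force: [0.9, 0.8, 2.8]
opening: 0.724
grasp_force: 45.0
```

>>> drive_tool --series '[0, 0, 0, 0, 0, 0, 0, 0, 0, 0, 0, 0, 0, 0, 0, 0, 0, 0, 0, 0, 0, 0, 0, 0, 0, 0, 0, 0, 0, 0, 2, 0, 0, 0, 0, 0, 0, 5, 0, 0.05, 0, 0, 0, 0, 5, 0, 0, 0, 0, 0, 0, 5, 0, 0, 0, 0]'

```text
t: 33.65
ee_pos: [0.617, 0.0325, 0.2647]
eef_rot: [0.725, 0.688, -0.0, -0.0]
force: [0.8, 0.8, -0.7]
opening: 0.998
grasp_force: 0.0
```

>>> drive_tool --series '[-3.9, 4.7, 0, 0, 0, 0, 0, -3.9, 4.7, 0, 0, 0, 0, 0, -3.9, 4.7, 0, 0, 0, 0, 0, -4, 4.7, 0, 0, 0, 0, 0, 0, 0, 0, 0, 0, 0, 0, 0, 0, 0, 0, 0, 0, 0, 0, 0, 0, 0, 0, 0, 0, 0, 0, 0, 0, 0, 0, 0]'

```text
t: 34.65
ee_pos: [0.4608, 0.2197, 0.263]
eef_rot: [0.726, 0.688, -0.0, 0.0]
force: [-0.2, 0.4, -0.4]
opening: 0.996
grasp_force: 0.0
```

Run:
```python
from h import *
import pickle
s=state();print(s['ee_pos'],s['eef_rot'],s['force'])
c=read_camera('wrist');pickle.dump(c,open('w6.pkl','wb'));S=read_camera('side')
a=cv2.resize(c['pixels'],(576,432));b=cv2.resize(S['pixels'][110:290,190:283],(223,432),interpolation=cv2.INTER_CUBIC)
cv2.imwrite('pics/w6.png',np.hstack([a,b])[:,:,::-1])
```

```text
[0.46081156 0.21967065 0.26304612] [ 7.25866714e-01  6.87835373e-01 -1.12311584e-04  1.49266157e-05] [-0.15779911  0.39454176 -0.40989356]
```

View pics/w6.png

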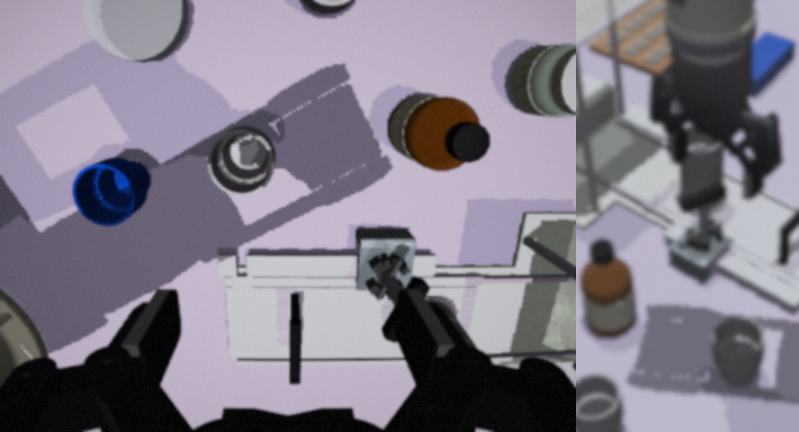

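B's mouth is at (241,159) in the left panel, with the reagent bottle (435,135) and blue decoy (112,190) clear of it.

```bash
cat >> h.py <<'E'
def pot(c,X,z=.071,r=.03):
    """circle near the predicted mouth X, in pixels and world"""
    u,v=proj(c,[X[0],X[1],z]);R=np.array(c['R']);dep=(R@np.array([X[0],X[1],z])+c['t'])[2];rp=r*c['fx']/dep
    g=cv2.cvtColor(c['pixels'],cv2.COLOR_RGB2GRAY);h=int(rp*2.2);u0,v0=max(0,int(u)-h),max(0,int(v)-h)
    sub=cv2.resize(g[v0:v0+2*h,u0:u0+2*h],None,fx=4,fy=4,interpolation=cv2.INTER_CUBIC)
    C=cv2.HoughCircles(sub,cv2.HOUGH_GRADIENT,1,8,param1=80,param2=15,minRadius=int(4*rp*.88),maxRadius=int(4*rp*1.12))
    if C is None: return None
    return rp*4,[(round(float(a),0),round(float(b),0),round(float(q),0),onz(c,u0+a/4,v0+b/4,z)[:2].round(4).tolist()) for a,b,q in C[0][:4]]
E
python3 - <<'E'
from h import *
import pickle
c=pickle.load(open('w6.pkl','rb'))
g=lambda u,v:onz(c,u/1.125,v/1.125,.071).round(4)
print(g(208,159),g(274,159),g(241,127),g(241,192))
print(pot(c,(.422,.238)))
print('check w4 C',pot(pickle.load(open('w4.pkl','rb')),(.583,-.251)))
print('check w5',pot(pickle.load(open('w5.pkl','rb')),(.592,-.173)))
E
```

```text
[0.3921 0.2473 0.071 ] [0.4505 0.2439 0.071 ] [0.4239 0.2733 0.071 ] [0.4186 0.2155 0.071 ]
(np.float64(120.22075741765238), [(264.0, 244.0, 111.0, [0.4221, 0.2437]), (262.0, 252.0, 106.0, [0.4214, 0.2417]), (270.0, 232.0, 126.0, [0.4239, 0.2469]), (292.0, 208.0, 114.0, [0.4296, 0.2525])])
check w4 C (np.float64(126.11034867109467), [(276.0, 284.0, 129.0, [0.5827, -0.2528]), (262.0, 280.0, 133.0, [0.5793, -0.2517]), (258.0, 274.0, 138.0, [0.5784, -0.25]), (276.0, 294.0, 121.0, [0.5827, -0.255])])
check w5 (np.float64(136.40230271389157), [(308.0, 302.0, 122.0, [0.593, -0.1733]), (318.0, 304.0, 131.0, [0.5954, -0.1736]), (328.0, 304.0, 138.0, [0.5974, -0.1737]), (334.0, 308.0, 146.0, [0.5989, -0.1747])])
```

>>> drive_tool --series '[-2, 1.1, 0, 0, 0, 0, 0, -1.9, 1.1, -3, 0, 0, 0, 0, 0, 0, -6, 0, 0, 0, 0, 0, 0, -6, 0, 0, 0, 0, 0, 0, -4, 0, 0, 0, 0, 0, 0, -3, 0, 0, 0, 0, 0, 0, -0.8, 0, 0, 0, 0, 0, 0, 0, 0, 0, 0, 0]' --grip_force 25

```text
t: 35.75
ee_pos: [0.4208, 0.2428, 0.0355]
eef_rot: [0.725, 0.689, -0.0, -0.0]
force: [2.0, -0.1, 0.5]
opening: 0.998
grasp_force: 0.0
```

>>> drive_tool --series '[0, 0, 0, 0, 0, 0, 40, 0, 0, 0, 0, 0, 0, 55, 0, 0, 0, 0, 0, 0, 65, 0, 0, 0, 0, 0, 0, 70, 0, 0, 0, 0, 0, 0, 75, 0, 0, 0, 0, 0, 0, 80, 0, 0, 0, 0, 0, 0, 90, 0, 0, 0, 0, 0, 0, 90]'

```text
t: 36.75
ee_pos: [0.4215, 0.2428, 0.036]
eef_rot: [0.725, 0.688, 0.0, 0.0]
force: [-2.2, -0.8, 9.3]
opening: 0.726
grasp_force: 24.9
```

>>> drive_tool --series '[0, 0, 0, 0, 0, 0, 255, 0, 0, 0, 0, 0, 0, 255, 0, 0, 3, 0, 0, 0, 255, 0, 0, 6, 0, 0, 0, 255, 0, 0, 6, 0, 0, 0, 255, 0, 0, 6, 0, 0, 0, 255, 0, 0, 0, 0, 0, 0, 255, 0, 0, 0, 0, 0, 0, 255]' --grip_force 40

```text
t: 37.75
ee_pos: [0.4207, 0.2423, 0.2448]
eef_rot: [0.725, 0.688, -0.0, -0.0]
force: [-0.6, 0.1, -1.9]
opening: 0.722
grasp_force: 44.2
```

Run:
```python
from h import *
S=read_camera('side');s=state();p=np.array(s['ee_pos']);print(p,s['opening'])
a=np.array(proj(S,p+[0,0,.037]));b=np.array(proj(S,p-[0,0,.034]));print(a,b)
g=cv2.GaussianBlur(S['pixels'],(3,3),0).astype(int).sum(2)
for t in np.linspace(0,1.1,14):
    x,y=a+(b-a)*t;y=int(round(y));x=int(round(x));r=g[y,x-34:x+35]
    print(y,x,' '.join(str(v//10) for v in r))
```

```text
[0.42023419 0.24202465 0.24390522] 0.7193920891127628
[255.96020593 193.53074969] [256.18157814 214.34618955]
194 256 51 51 52 54 56 58 59 59 57 50 39 26 16 12 10 10 9 9 11 14 15 16 16 17 17 17 17 18 18 19 19 19 20 20 20 20 20 20 19 18 16 13 10 9 10 13 15 14 11 9 8 8 7 7 7 7 7 10 18 32 44 50 48 41 31 21 16 17 26
195 256 50 51 53 55 56 58 59 59 58 53 43 30 19 12 10 9 9 10 12 14 16 16 17 18 18 17 17 18 19 19 19 20 20 21 21 21 21 21 20 19 18 15 11 9 9 10 11 11 9 8 8 7 7 7 7 7 9 12 21 34 44 46 40 31 21 15 12 15 26
197 256 44 48 52 55 56 56 56 57 58 57 53 44 32 24 20 20 22 23 23 21 18 16 17 18 19 19 19 19 20 21 21 22 22 23 23 23 23 23 22 22 21 19 15 11 9 8 9 8 8 7 7 7 7 8 9 13 19 26 31 34 33 28 21 14 10 8 8 15 27
199 256 46 44 44 45 48 52 54 56 57 57 57 55 52 50 48 46 43 40 36 29 22 18 17 18 19 20 21 21 22 22 21 21 21 21 21 21 21 21 22 22 22 21 18 15 12 10 8 8 8 7 7 8 9 13 21 30 38 40 36 27 19 14 12 11 10 8 9 16 31
201 256 49 50 49 47 45 43 44 47 52 56 58 58 58 58 57 56 54 50 43 33 25 20 18 18 18 19 20 21 21 21 21 21 21 21 21 21 21 21 21 21 20 19 18 17 16 13 10 8 7 8 11 17 24 32 38 41 38 
[... 1265 characters left out ...]
8 54 44 29 17 15 24 35 40 41 41 42 46 51 55 56 56 55 56
213 256 58 58 58 57 55 51 44 40 39 39 37 34 32 31 29 27 25 21 18 16 15 15 17 23 29 31 27 22 19 18 19 19 19 19 19 19 19 19 19 18 18 19 24 34 47 55 59 60 60 60 58 53 41 26 15 13 20 30 36 39 42 47 52 55 55 55 55 56 57
215 256 57 57 58 57 56 52 43 33 28 29 32 35 38 40 39 38 36 34 32 31 29 29 29 32 34 33 29 23 20 18 18 18 19 19 19 19 18 18 18 18 18 20 28 40 51 57 60 60 60 60 58 52 40 25 14 14 23 35 44 49 52 54 54 55 55 55 57 58 59
216 256 58 58 58 58 56 52 43 32 24 22 25 28 33 37 39 39 38 37 37 36 36 36 36 37 36 34 29 24 21 19 19 19 19 19 19 18 18 18 18 18 19 23 32 43 53 57 59 60 60 60 58 51 39 24 14 15 26 40 49 54 55 55 55 55 55 57 58 59 60
```

>>> drive_tool --series '[3.9, -4.1, 0, 0, -0.05, 0, 255, 3.9, -4.1, 0, 0, 0, 0, 255, 3.9, -4.1, 0, 0, 0, 0, 255, 3.9, -4.2, 0, 0, 0, 0, 255, 4.1, -4.3, 0, 0, 0, 0, 255, 0, 0, -2, 0, 0, 0, 255, 0, 0, -3, 0, 0, 0, 255, 0, 0, -2, 0, 0, 0, 255]'

```text
t: 38.8
ee_pos: [0.6162, 0.0342, 0.1712]
eef_rot: [0.725, 0.688, 0.016, 0.015]
force: [0.2, -0.2, -1.9]
opening: 0.714
grasp_force: 44.3
```

>>> drive_tool --series '[0, 0, -1, 0, 0, 0, 255, 0, 0, -0.8, 0, 0, 0, 255, 0, 0, -0.7, 0, 0, 0, 255, 0, 0, -0.7, 0, 0, 0, 255, 0, 0, -0.6, 0, 0, 0, 255, 0, 0, 0, 0, 0, 0, 255, 0, 0, 0, 0, 0, 0, 255, 0, 0, 0, 0, 0, 0, 255]'

```text
t: 39.8
ee_pos: [0.6183, 0.0346, 0.1375]
eef_rot: [0.725, 0.688, 0.018, 0.017]
force: [0.7, 0.4, -0.4]
opening: 0.722
grasp_force: 44.3
```

>>> drive_tool --series '[0, 0, -0.3, 0, 0, 0, 255, 0, 0, -0.2, 0, 0, 0, 255, 0, 0, -0.1, 0, 0, 0, 255, 0, 0, 0, 0, 0, 0, 255, 0, 0, 0, 0, 0, 0, 255, 0, 0, 0, 0, 0, 0, 255, 0, 0, 0, 0, 0, 0, 255, 0, 0, 0, 0, 0, 0, 255]'

```text
t: 40.8
ee_pos: [0.6181, 0.0345, 0.1312]
eef_rot: [0.725, 0.688, 0.018, 0.017]
force: [-0.4, -0.3, -0.7]
opening: 0.717
grasp_force: 44.3
```

>>> drive_tool --series '[0, 0, 0, 0, 0, 0, 0, 0, 0, 0, 0, 0, 0, 0, 0, 0, 0, 0, 0, 0, 0, 0, 0, 0, 0, 0, 0, 0, 0, 0, 3, 0, 0, 0, 0, 0, 0, 5, 0, 0.05, 0, 0, 0, 0, 5, 0, 0, 0, 0, -2.3, 5.5, 0, 0, 0, 0, 0]'

```text
t: 41.8
ee_pos: [0.5987, 0.0881, 0.2658]
eef_rot: [0.727, 0.687, 0.003, 0.003]
force: [0.5, 1.6, -0.7]
opening: 1.006
grasp_force: 0.0
```

>>> drive_tool --series '[-2.3, 5.5, 0, 0, 0, 0, 0, -2.3, 5.5, 0, 0, 0, 0, 0, -2.3, 5.5, 0, 0, 0, 0, 0, -2.1, 5.5, 0, 0, 0, 0, 0, 0, 0, 0, 0, 0, 0, 0, 0, 0, 0, 0, 0, 0, 0, 0, 0, 0, 0, 0, 0, 0, 0, 0, 0, 0, 0, 0, 0]'

```text
t: 42.8
ee_pos: [0.5057, 0.3085, 0.2612]
eef_rot: [0.726, 0.688, -0.0, 0.0]
force: [0.9, 0.7, -0.4]
opening: 1.003
grasp_force: 0.0
```

Run:
```python
from h import *
import pickle
s=state();print(s['ee_pos'],s['force'])
c=read_camera('wrist');pickle.dump(c,open('w7.pkl','wb'))
T=read_camera('top');S=read_camera('side');pickle.dump((T,S),open('ts7.pkl','wb'))
print('A wrist',pot(c,(.505,.388)));print('A top',pot(T,(.505,.387)))
print('stack top',pot(T,(.6175,.033),.056+.108))
# rows of dark extents about predicted A in wrist
u,v=proj(c,(.505,.388,.071));print(u,v)
g=cv2.cvtColor(c['pixels'],cv2.COLOR_RGB2GRAY)
print(g[int(v),int(u)-45:int(u)+46].tolist());print(g[int(v)-45:int(v)+46,int(u)].tolist())
```

```text
[0.5056925  0.30845038 0.26121373] [ 0.9046174   0.74846176 -0.38146415]
A wrist (np.float64(128.50258306318105), [(286.0, 244.0, 116.0, [0.5061, 0.3961]), (284.0, 254.0, 114.0, [0.5053, 0.3939]), (294.0, 246.0, 121.0, [0.508, 0.3958]), (278.0, 246.0, 122.0, [0.504, 0.396])])
A top None
stack top (np.float64(33.23842485875456), [(78.0, 84.0, 36.0, [0.6093, 0.0301]), (78.0, 94.0, 30.0, [0.6011, 0.0312]), (80.0, 76.0, 30.0, [0.6165, 0.0291])])
249.92378585497602 83.09574225931254
[182, 183, 182, 181, 184, 181, 182, 182, 183, 182, 179, 171, 167, 158, 164, 164, 179, 180, 166, 124, 75, 55, 65, 82, 96, 106, 104, 87, 56, 45, 43, 76, 124, 165, 183, 190, 192, 193, 190, 190, 189, 188, 180, 171, 168, 154, 130, 111, 107, 102, 101, 92, 81, 74, 71, 70, 68, 68, 71, 69, 68, 65, 56, 41, 36, 34, 43, 52, 59, 61, 59, 50, 50, 58, 81, 99, 104, 104, 100, 108, 124, 145, 140, 116, 98, 100, 98, 95, 99, 98, 100]
[178, 179, 182, 184, 184, 173, 138, 83, 52, 82, 125, 150, 153, 145, 111, 70, 44, 45, 51, 87, 139, 174, 188, 190, 191, 190, 191, 189, 192, 193, 189, 192, 191, 191, 190, 193, 187, 191, 191, 191, 191, 191, 190, 187, 178, 154, 125, 102, 104, 99, 94, 85, 76, 68, 58, 49, 40, 40, 46, 56, 66, 67, 63, 57, 49, 60, 79, 91, 107, 127, 134, 117, 90, 77, 71, 69, 70, 72, 72, 71, 69, 72, 70, 72, 72, 69, 78, 83, 88, 97, 98]
```

Run:
```python
from h import *
import pickle
c=pickle.load(open('w7.pkl','rb'));T,S=pickle.load(open('ts7.pkl','rb'))
f=lambda im,x0,y0,w,h,k:cv2.resize(im['pixels'][y0:y0+h,x0:x0+w],(w*k,h*k),interpolation=cv2.INTER_CUBIC)
p=proj(S,(.6175,.033,.12));print(p)
a=f(c,205,35,100,100,4);b=f(S,int(p[0])-50,int(p[1])-50,100,100,4)
cv2.imwrite('pics/m7.png',np.hstack([a,b])[:,:,::-1])
print([ [ (x-int(p[0])+50)*4 if i==0 else (x-int(p[1])+50)*4 for i,x in enumerate(proj(S,(.6175,.033,z)))] for z in (.056,.092,.128,.164)])
```

```text
(np.float64(241.01694032929632), np.float64(169.03509831866646))
[[np.float64(202.61664636454339), np.float64(260.4560915780726)], [np.float64(201.2002852963659), np.float64(227.02156323823283)], [np.float64(199.73910330014292), np.float64(192.3147162102738)], [np.float64(198.23158978953234), np.float64(156.27436163487107)]]
```

View pics/m7.png

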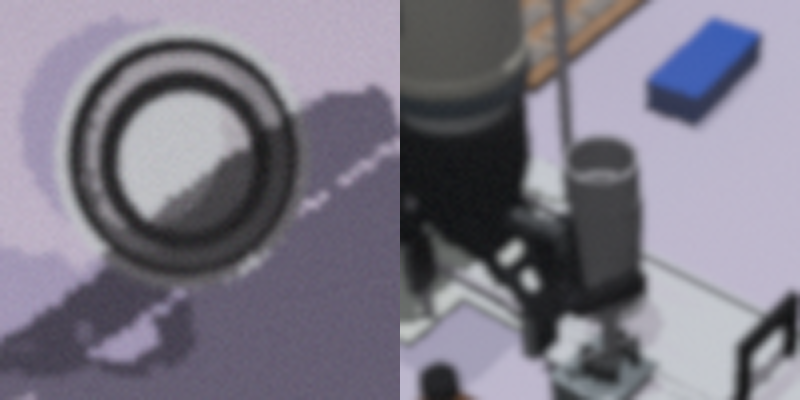

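A's rim is centred at crop px (182,157). The side view shows three pots nested: the top rim is at (204,160), predicted (198,156). I'll check whether A has moved since the start.

Run:
```python
from h import *
import pickle
T,S=pickle.load(open('ts7.pkl','rb'));T0=pickle.load(open('top0.pkl','rb'));S0=pickle.load(open('side0.pkl','rb'))
for n,a,b in [('top',T0,T),('side',S0,S)]:
  for X in [(.505,.387,.05),(.293,.215,.05)]:
    u,v=map(int,proj(a,X));w=12 if n=='top' else 16
    tpl=a['pixels'][v-w:v+w,u-w:u+w];q=b['pixels'][v-w-15:v+w+15,u-w-15:u+w+15]
    r=cv2.matchTemplate(q,tpl,cv2.TM_CCOEFF_NORMED);_,m,_,l=cv2.minMaxLoc(r);print(n,X,m,l[0]-15,l[1]-15)
c=pickle.load(open('w7.pkl','rb'));print(proj(c,(.505,.387,.071)))
# known yellow decoy in wrist vs top
for k,im in (('top',T),('w',c)):
    p=im['pixels'].astype(int);m=((p[...,0]>110)&(p[...,1]>100)&(p[...,2]<70));ys,xs=np.where(m);print(k,len(xs),xs.mean() if len(xs) else 0,ys.mean() if len(xs) else 0, (onz(im,xs.mean(),ys.mean(),.04) if len(xs) else 0))
```

```text
top (0.505, 0.387, 0.05) 0.29893502593040466 -10 14
top (0.293, 0.215, 0.05) 0.383254736661911 4 -7
side (0.505, 0.387, 0.05) 0.7736928462982178 0 0
side (0.293, 0.215, 0.05) 0.9232721924781799 0 1
(np.float64(249.98563224311), np.float64(84.18940045617535))
top 63 133.22222222222223 216.68253968253967 [0.44672187 0.51155281 0.04      ]
w 5422 455.28439690151237 35.7405016599041 [0.7180659  0.42727539 0.04      ]
```

A hasn't moved in the side view. The wrist view has the best resolution, so I'm grasping at y ≈ 0.394.

>>> drive_tool --series '[0, 4.2, 0, 0, 0, 0, 0, 0, 4.3, -2, 0, 0, 0, 0, 0, 0, -6, 0, 0, 0, 0, 0, 0, -6, 0, 0, 0, 0, 0, 0, -4, 0, 0, 0, 0, 0, 0, -3, 0, 0, 0, 0, 0, 0, -1.6, 0, 0, 0, 0, 0, 0, 0, 0, 0, 0, 0]'

```text
t: 43.95
ee_pos: [0.5048, 0.3941, 0.0345]
eef_rot: [0.725, 0.688, -0.001, -0.0]
force: [-0.2, -0.5, 0.0]
opening: 1.0
grasp_force: 0.0
```

>>> drive_tool --series '[0, 0, 0, 0, 0, 0, 255, 0, 0, 0, 0, 0, 0, 255, 0, 0, 0, 0, 0, 0, 255, 0, 0, 0, 0, 0, 0, 255, 0, 0, 0, 0, 0, 0, 255, 0, 0, 4, 0, 0, 0, 255, 0, 0, 6, 0, 0, 0, 255, 0, 0, 6, 0, 0, 0, 255]'

```text
t: 44.95
ee_pos: [0.5049, 0.3944, 0.1973]
eef_rot: [0.725, 0.688, 0.0, -0.0]
force: [0.9, 1.3, -1.1]
opening: 0.709
grasp_force: 44.1
```

>>> drive_tool --series '[0, 0, 6, 0, 0, 0, 255, 0, 0, 2, 0, 0, 0, 255, 0, 0, 0, 0, 0, 0, 255, 0, 0, 0, 0, 0, 0, 255, 0, 0, 0, 0, 0, 0, 255, 0, 0, 0, 0, 0, 0, 255, 0, 0, 0, 0, 0, 0, 255, 0, 0, 0, 0, 0, 0, 255]'

```text
t: 45.95
ee_pos: [0.5051, 0.3946, 0.275]
eef_rot: [0.725, 0.689, -0.0, -0.0]
force: [-0.8, 0.6, -1.0]
opening: 0.705
grasp_force: 44.1
```

Run:
```python
from h import *
import pickle
c=read_camera('wrist');s=state();p=np.array(s['ee_pos']);print(p,s['opening'])
pickle.dump(c,open('w8.pkl','wb'))
g=cv2.cvtColor(c['pixels'],cv2.COLOR_RGB2GRAY)
for d in (-.03,0,.03,.035): print(d,proj(c,p+[0,d,.036]))
u,v=proj(c,p+[0,.03,.036]);u=int(u)
for k in (-4,0,4): print(g[250:384,u+k].tolist())
S=read_camera('side');pickle.dump(S,open('s8.pkl','wb'))
```

```text
[0.50514819 0.39455904 0.27507158] 0.7039832235335312
-0.03 (np.float64(259.3522147866212), np.float64(368.23639369888565))
0 (np.float64(255.55467899607007), np.float64(309.0487165255614))
0.03 (np.float64(251.0410596697371), np.float64(237.81170766831596))
0.035 (np.float64(250.21267783986778), np.float64(224.63846409464261))
[108, 104, 100, 92, 83, 77, 73, 65, 58, 49, 51, 48, 48, 46, 47, 52, 49, 46, 47, 49, 47, 49, 51, 47, 46, 46, 47, 52, 47, 49, 49, 48, 49, 48, 48, 47, 50, 48, 48, 50, 50, 50, 51, 50, 49, 62, 84, 86, 85, 85, 90, 87, 87, 84, 80, 68, 54, 42, 40, 39, 41, 39, 45, 41, 41, 37, 42, 42, 43, 41, 43, 44, 47, 43, 43, 41, 42, 44, 44, 40, 41, 41, 43, 42, 43, 40, 43, 42, 42, 43, 39, 43, 42, 41, 44, 40, 40, 38, 36, 41, 39, 37, 41, 41, 41, 47, 65, 84, 91, 94, 99, 135, 177, 206, 214, 211, 188, 129, 56, 16, 8, 8, 2, 14, 1, 9, 2, 6, 8, 5, 4, 11, 12, 10]
[100, 98, 98, 95, 84, 77, 76, 71, 66, 54, 50, 46, 46, 49, 47, 48, 47, 49, 49, 45, 50, 46, 49, 50, 48, 51, 49, 49, 46, 51, 50, 50, 49, 54, 47, 54, 45, 47, 50, 48, 47, 45, 49, 48, 49, 51, 60, 73, 86, 88, 86, 88, 87, 87, 82, 75, 59, 48, 41, 38, 45, 42, 44, 41, 41, 44, 43, 42, 43, 43, 44, 40, 41, 40, 42, 43, 39, 43, 43, 42, 39, 41, 42, 42, 41, 43, 39, 40, 42, 42, 43, 42, 41, 40, 44, 38, 44, 43, 41, 41, 38, 43, 39, 39, 40, 45, 51, 75, 86, 93, 97, 113, 154, 193, 213, 215, 210, 181, 120, 49, 15, 8, 5, 6, 11, 6, 1, 8, 8, 3, 6, 13, 9, 5]
[96, 83, 75, 76, 74, 72, 74, 72, 66, 56, 50, 50, 50, 45, 50, 49, 47, 48, 49, 49, 44, 47, 47, 50, 52, 50, 47, 45, 50, 49, 48, 50, 49, 49, 47, 50, 47, 51, 50, 47, 47, 49, 47, 47, 47, 51, 60, 75, 84, 87, 85, 88, 90, 86, 86, 75, 61, 48, 42, 41, 41, 45, 44, 41, 44, 41, 40, 39, 38, 41, 43, 41, 46, 41, 49, 39, 42, 41, 42, 41, 44, 42, 41, 38, 39, 42, 40, 40, 41, 36, 37, 41, 41, 42, 39, 43, 42, 40, 44, 40, 42, 36, 43, 42, 42, 46, 55, 76, 89, 94, 98, 118, 162, 198, 213, 213, 213, 204, 167, 97, 35, 12, 10, 3, 7, 7, 6, 4, 10, 6, 7, 2, 5, 1]
```

Run:
```python
from h import *
import pickle
c=pickle.load(open('w8.pkl','rb'));p=np.array([.50515,.39456,.27507])
print('cam rel',-np.array(c['R']).T@c['t']-p,c['fy'],c['cy'])
for y,z in [(.03,.036),(.03,.0),(.025,0),(.021,-.035),(.027,.036),(-.027,.036),(-.03,.036),(.0425,.0),(0,0)]: print(y,z,np.round(proj(c,p+[0,y,z]),1))
g=cv2.cvtColor(c['pixels'],cv2.COLOR_RGB2GRAY)
print(g[160:260:3,251].tolist())
for v in (270,285,300,315,330,345,360): print(v,g[v,150:370:4].tolist())
w=pickle.load(open('w1.pkl','rb'));q=np.array([.5366,.0531,.3008])
for y in(.0425,-.0425):
  for z in(0,.013): print(np.round(proj(w,q+[0,y,z]),1))
```

```text
cam rel [0.00417722 0.08212575 0.14235779] 338.7371324868072 192.4740864868582
0.03 0.036 [251.  237.8]
0.03 0.0 [252.  202.1]
0.025 0 [252.6 212.4]
0.021 -0.035 [253.4 195.5]
0.027 0.036 [251.5 245.5]
-0.027 0.036 [259.  362.8]
-0.03 0.036 [259.4 368.2]
0.0425 0.0 [250.4 175.2]
0 0 [255.5 261. ]
[215, 217, 214, 217, 216, 217, 215, 214, 216, 213, 215, 154, 40, 45, 47, 47, 44, 47, 46, 43, 48, 45, 44, 46, 49, 74, 73, 100, 105, 109, 100, 95, 76, 54]
270 [88, 12, 6, 30, 46, 44, 36, 1, 6, 65, 73, 65, 34, 61, 69, 67, 42, 40, 45, 45, 50, 52, 48, 51, 49, 45, 47, 50, 49, 49, 45, 47, 47, 46, 48, 45, 44, 48, 70, 72, 50, 35, 69, 76, 60, 3, 11, 45, 50, 47, 16, 3, 15, 58, 70]
285 [6, 18, 49, 46, 48, 15, 4, 22, 74, 70, 36, 36, 37, 38, 39, 63, 73, 70, 69, 45, 47, 50, 48, 49, 49, 49, 50, 47, 47, 48, 50, 50, 46, 48, 47, 72, 76, 75, 50, 36, 39, 39, 31, 36, 68, 72, 10, 5, 17, 48, 45, 47, 14, 12, 9]
300 [5, 7, 23, 77, 53, 12, 7, 55, 75, 46, 33, 33, 36, 36, 38, 39, 38, 43, 41, 54, 73, 81, 84, 86, 84, 90, 87, 90, 90, 84, 81, 84, 77, 61, 43, 39, 43, 43, 38, 40, 39, 41, 37, 37, 83, 77, 26, 3, 14, 68, 72, 7, 
[... 255 characters left out ...]
57, 74, 62, 69, 71, 41, 39, 37, 42, 43, 39, 38, 45, 45, 40, 40, 39, 47, 38, 44, 41, 43, 45, 43, 41, 44, 41, 48, 39, 42, 41, 36, 40, 39, 64, 99, 118, 152, 66, 8, 7, 9, 9, 8, 3, 12, 7, 10]
345 [9, 8, 4, 6, 6, 8, 9, 86, 215, 210, 212, 124, 79, 165, 126, 69, 55, 37, 41, 43, 46, 44, 43, 37, 42, 38, 43, 43, 39, 43, 44, 44, 43, 44, 41, 44, 41, 70, 95, 91, 57, 77, 16, 137, 192, 208, 48, 6, 12, 8, 12, 4, 5, 4, 13]
360 [14, 10, 12, 5, 9, 8, 17, 8, 11, 204, 215, 217, 213, 214, 215, 213, 214, 214, 215, 201, 197, 120, 81, 97, 104, 95, 99, 98, 101, 103, 121, 155, 186, 206, 193, 132, 20, 17, 33, 43, 42, 17, 68, 189, 168, 10, 12, 9, 6, 7, 9, 9, 3, 7, 16]
[168. 260.]
[161.  274.7]
[345.2 259.8]
[352.4 274.5]
```

Held pot A is centred in the fingers: its rim and foot project where expected, at v≈237 and 195. Now I place it as the fourth level.

>>> drive_tool --series '[1.6, -5.2, 0, 0, 0, 0, 255, 1.6, -5.2, 0, 0, 0, 0, 255, 1.6, -5.2, 0, 0, 0, 0, 255, 1.6, -5.2, 0, 0, 0, 0, 255, 1.6, -5.2, 0, 0, 0, 0, 255, 1.6, -5.1, 0, 0, 0, 0, 255, 1.7, -5.1, 0, 0, 0, 0, 255, 0, 0, -2, 0, -0.02, 0, 255]'

```text
t: 47.05
ee_pos: [0.6204, 0.029, 0.2564]
eef_rot: [0.727, 0.687, 0.009, 0.009]
force: [-0.3, 0.6, -1.7]
opening: 0.707
grasp_force: 44.1
```

>>> drive_tool --series '[0, 0, -3, 0, 0, 0, 255, 0, 0, -2, 0, 0, 0, 255, 0, 0, -1, 0, 0, 0, 255, 0, 0, -0.8, 0, 0, 0, 255, 0, 0, -0.7, 0, 0, 0, 255, 0, 0, -0.5, 0, 0, 0, 255, 0, 0, 0, 0, 0, 0, 255, 0, 0, 0, 0, 0, 0, 255]'

```text
t: 48.05
ee_pos: [0.6184, 0.0326, 0.1755]
eef_rot: [0.725, 0.688, 0.007, 0.007]
force: [-0.1, -0.3, -0.5]
opening: 0.703
grasp_force: 44.1
```

>>> drive_tool --series '[0, 0, -0.4, 0, 0, 0, 255, 0, 0, -0.4, 0, 0, 0, 255, 0, 0, -0.2, 0, 0, 0, 255, 0, 0, 0, 0, 0, 0, 255, 0, 0, 0, 0, 0, 0, 255, 0, 0, 0, 0, 0, 0, 255, 0, 0, 0, 0, 0, 0, 255, 0, 0, 0, 0, 0, 0, 255]'

```text
t: 49.05
ee_pos: [0.6189, 0.0325, 0.1663]
eef_rot: [0.725, 0.688, 0.008, 0.007]
force: [-0.7, -1.1, 7.6]
opening: 0.704
grasp_force: 44.9
```

>>> drive_tool --series '[0, 0, 0, 0, 0, 0, 0, 0, 0, 0, 0, 0, 0, 0, 0, 0, 0, 0, 0, 0, 0, 0, 0, 0, 0, 0, 0, 0, 0, 0, 3, 0, 0, 0, 0, 0, 0, 5, 0, 0.02, 0, 0, 0, 0, 5, 0, 0, 0, 0, -2, 0, 1, 0, 0, 0, 0]'

```text
t: 50.05
ee_pos: [0.6004, 0.0326, 0.309]
eef_rot: [0.725, 0.688, 0.002, 0.002]
force: [-0.4, -0.3, 0.0]
opening: 1.001
grasp_force: 0.0
```

>>> drive_tool --series '[-5, 0.2, 0, 0, 0, 0, 0, -5, 0.3, 0, 0, 0, 0, 0, -4, 0.3, 0, 0, 0, 0, 0, 0, 0, 0, 0, 0, 0, 0, 0, 0, 0, 0, 0, 0, 0, 0, 0, 0, 0, 0, 0, 0, 0, 0, 0, 0, 0, 0, 0, 0, 0, 0, 0, 0, 0, 0]'

```text
t: 51.05
ee_pos: [0.4584, 0.0405, 0.3049]
eef_rot: [0.725, 0.688, -0.0, -0.0]
force: [0.8, 0.3, -0.9]
opening: 1.002
grasp_force: 0.0
```

Run:
```python
from h import *
import pickle
S=read_camera('side');T=read_camera('top');s=state();print(s['ee_pos'],s['force'])
pickle.dump((S,T),open('s9.pkl','wb'))
S0=pickle.load(open('side0.pkl','rb'))
d=np.abs(S['pixels'].astype(int)-S0['pixels']).sum(2)
for z in (.2,.19,.164,.128,.092,.06): 
    u,v=proj(S,(.6175,.033,z)); r=S['pixels'][int(round(v)),int(u)-26:int(u)+27].sum(1)
    print(z,round(u,1),round(v,1),(r//10).tolist())
u,v=map(int,proj(S,(.6175,.033,.2)));print((S['pixels'][v-25:v+30,u].astype(int).sum(1)//10).tolist())
for z in (.164,.2):print('top',z,proj(T,(.6175,.033,z)))
u,v=map(int,proj(T,(.6175,.033,.2)));print((T['pixels'][v-14:v+15,u-14:u+15].astype(int).sum(2)//10))
```

```text
[0.45828578 0.04051811 0.30501076] [-0.66553022  0.95367996 -0.40664694]
0.2 240.2 148.7 [54, 54, 54, 54, 54, 54, 54, 54, 54, 54, 54, 54, 54, 54, 54, 52, 48, 38, 28, 21, 20, 20, 20, 20, 20, 20, 20, 20, 20, 20, 20, 20, 20, 21, 28, 38, 47, 52, 53, 54, 53, 52, 50, 49, 47, 45, 41, 36, 31, 26, 25, 30, 37]
0.19 240.3 151.3 [53, 54, 54, 54, 54, 54, 54, 54, 54, 54, 54, 54, 54, 54, 54, 51, 45, 36, 30, 26, 22, 21, 21, 21, 23, 24, 25, 23, 22, 22, 21, 21, 22, 26, 30, 33, 40, 49, 53, 54, 54, 54, 54, 54, 54, 54, 53, 52, 50, 48, 47, 47, 49]
0.164 240.6 158.1 [57, 57, 57, 57, 57, 57, 57, 57, 57, 56, 56, 55, 55, 54, 53, 53, 49, 36, 24, 19, 19, 19, 19, 19, 20, 20, 19, 20, 20, 20, 20, 19, 19, 19, 20, 25, 38, 49, 53, 54, 54, 54, 54, 54, 54, 54, 54, 54, 54, 54, 54, 54, 54]
0.128 240.9 167.1 [31, 29, 28, 27, 26, 25, 27, 28, 31, 34, 37, 40, 45, 50, 52, 53, 51, 43, 30, 21, 18, 18, 18, 19, 19, 19, 19, 19, 19, 19, 19, 19, 18, 18, 18, 22, 32, 44, 51, 54, 54, 54, 55, 55, 55, 55, 55, 54, 55, 55, 55, 55, 55]
0.092 241.3 175.8 [29, 29, 30, 33, 39, 47, 51, 54, 56, 57, 57, 57, 56, 56, 56, 55, 52, 42, 29, 20, 18, 18,
[... 2691 characters left out ...]
3 44 44 40 38 37 42 42 46 37 24 28 31
  43 46 45 45 45]
 [40 44 45 42 44 45 46 36 24 18 18 24 37 46 46 43 42 41 34 24 20 34 25 33
  44 46 45 45 45]
 [39 43 45 42 44 45 45 46 30 26 19 14 17 21 21 20 19 18 15 24 27 20 29 42
  45 45 45 45 46]
 [42 44 46 42 44 45 45 46 36 22 26 19 13 13 18 14 18 26 21 26 18 19 38 45
  45 45 45 45 46]
 [42 44 46 34 42 45 45 45 45 37 32 23 26 19 14 13 13 14 18 15 19 34 44 46
  45 45 45 45 46]
 [42 44 46 38 43 45 45 45 46 46 34 35 26 19 19 19 19 19 23 33 35 43 45 45
  45 45 45 45 46]
 [39 39 39 37 44 45 45 45 45 45 45 34 32 36 32 30 30 35 30 39 44 46 45 45
  45 45 45 45 46]
 [37 37 38 38 44 45 45 45 45 45 45 44 45 45 44 43 43 45 45 45 46 45 45 45
  45 45 45 45 46]]
```

The stack matches four nested levels (rim at the predicted z = 0.20) and its edges are vertical. Before closing, I'll check the area the arm hid at the start for a fifth pot.

```bash
python3 - <<'E'
from h import *
import pickle
S,T=pickle.load(open('s9.pkl','rb'));
g=cv2.cvtColor(T['pixels'],cv2.COLOR_RGB2HSV)
# table: purple tint lit or shadowed; neutral dark/bright pixels elsewhere
p=T['pixels'].astype(int);table=((p[...,2]-p[...,1])>6)
m=(~table).astype(np.uint8);m=cv2.morphologyEx(m,cv2.MORPH_OPEN,np.ones((3,3)))
n,l,st,ce=cv2.connectedComponentsWithStats(m)
for i in range(1,n):
    if 60<st[i,4]<4000:
        w=onz(T,*ce[i],.05)
        if -.1<w[0]<.9 and abs(w[1])<.9: print(w.round(3)[:2],st[i][2:5])
E
python3 - <<'E'
from h import *
import pickle
S,T=pickle.load(open('s9.pkl','rb'))
p=T['pixels'].astype(int)
for X in [(.45,-.45),(.3,-.3),(.25,.35),(.5,-.35),(.35,-.1)]:
    u,v=map(int,proj(T,(*X,0)));print(X,u,v,p[v,u])
sob=cv2.morphologyEx(cv2.cvtColor(T['pixels'],cv2.COLOR_RGB2GRAY),cv2.MORPH_GRADIENT,np.ones((3,3)))
m=cv2.morphologyEx((sob>35).astype(np.uint8),cv2.MORPH_CLOSE,np.ones((5,5)))
n,l,st,ce=cv2.connectedComponentsWithStats(m)
for i in range(1,n):
    if st[i,4]>50:
        w=onz(T,*ce[i],.04)
        if -.2<w[0]<.8 and abs(w[1])<.8: print(w.round(3)[:2],st[i].tolist())
E
```

```text
(0.45, -0.45) 378 211 [149 148 151]
(0.3, -0.3) 341 250 [150 149 152]
(0.25, 0.35) 176 266 [149 148 152]
(0.5, -0.35) 353 199 [149 149 152]
(0.35, -0.1) 290 238 [149 147 151]
[0.692 0.486] [103, 129, 65, 43, 617]
[0.353 0.029] [190, 128, 118, 256, 4337]
[ 0.686 -0.537] [371, 130, 62, 43, 1333]
[ 0.717 -0.277] [318, 133, 38, 20, 316]
[0.709 0.287] [179, 138, 18, 17, 149]
[0.6   0.259] [188, 166, 20, 21, 180]
[0.42 0.79] [43, 203, 31, 54, 558]
[0.45  0.504] [125, 207, 21, 19, 318]
[ 0.354 -0.433] [366, 226, 28, 22, 404]
[0.35 0.35] [163, 233, 18, 23, 106]
[0.291 0.22 ] [200, 246, 18, 20, 268]
[0.083 0.626] [85, 294, 39, 38, 451]
[-0.061  0.105] [224, 305, 22, 79, 280]
```

No further pot is there. Next I pinch the tray bar again and slide it home gently.

>>> drive_tool --series '[0, 0.1, -4, 0, 0, 0, 60, 0, 0, -6, 0, 0, 0, 100, 0, 0, -5, 0, 0, 0, 100, 0, 0, -5, 0, 0, 0, 100, 0, 0, -3, 0, 0, 0, 100, 0, 0, -1.5, 0, 0, 0, 100, 0, 0, 0, 0, 0, 0, 110, 0, 0, 0, 0, 0, 0, 110]' --grip_force 40

```text
t: 52.15
ee_pos: [0.4591, 0.0416, 0.0612]
eef_rot: [0.725, 0.688, 0.001, 0.001]
force: [-0.4, 0.1, 0.3]
opening: 0.568
grasp_force: 0.0
```

>>> drive_tool --series '[0, 0, 0, 0, 0, 0, 160, 0, 0, 0, 0, 0, 0, 190, 0, 0, 0, 0, 0, 0, 205, 0, 0, 0, 0, 0, 0, 215, 0, 0, 0, 0, 0, 0, 225, 0, 0, 0, 0, 0, 0, 255, 0, 0, 0, 0, 0, 0, 255, 0, 0, 0, 0, 0, 0, 255]'

```text
t: 53.15
ee_pos: [0.4586, 0.0416, 0.0605]
eef_rot: [0.725, 0.688, 0.0, 0.0]
force: [-0.1, 0.0, 6.0]
opening: 0.133
grasp_force: 39.3
```

>>> drive_tool --series '[0.2, -0.01, 0, 0, 0, 0, 255, 0.4, -0.02, 0, 0, 0, 0, 255, 0.7, -0.04, 0, 0, 0, 0, 255, 1.0, -0.06, 0, 0, 0, 0, 255, 1.2, -0.07, 0, 0, 0, 0, 255, 1.2, -0.07, 0, 0, 0, 0, 255, 1.2, -0.07, 0, 0, 0, 0, 255, 1.2, -0.07, 0, 0, 0, 0, 255]'

```text
t: 54.15
ee_pos: [0.5292, 0.0375, 0.0605]
eef_rot: [0.725, 0.688, -0.0, -0.0]
force: [-2.8, 0.9, 9.4]
opening: 0.133
grasp_force: 39.6
```

>>> drive_tool --series '[1.2, -0.07, 0, 0, 0, 0, 255, 1.2, -0.07, 0, 0, 0, 0, 255, 1.2, -0.07, 0, 0, 0, 0, 255, 1.2, -0.07, 0, 0, 0, 0, 255, 1.0, -0.06, 0, 0, 0, 0, 255, 0.8, -0.05, 0, 0, 0, 0, 255, 0.6, -0.03, 0, 0, 0, 0, 255, 0.4, -0.02, 0, 0, 0, 0, 255]'

```text
t: 55.15
ee_pos: [0.6053, 0.0332, 0.0605]
eef_rot: [0.725, 0.688, -0.0, -0.0]
force: [-2.4, 1.3, 8.3]
opening: 0.13
grasp_force: 39.6
```

>>> drive_tool --series '[0.4, -0.02, 0, 0, 0, 0, 255, 0.3, -0.02, 0, 0, 0, 0, 255, 0.3, -0.02, 0, 0, 0, 0, 255, 0.2, -0.01, 0, 0, 0, 0, 255, 0.2, -0.01, 0, 0, 0, 0, 255, 0, 0, 0, 0, 0, 0, 255, 0, 0, 0, 0, 0, 0, 255, 0, 0, 0, 0, 0, 0, 255]'

```text
t: 56.15
ee_pos: [0.617, 0.0325, 0.0605]
eef_rot: [0.725, 0.688, -0.001, -0.002]
force: [-8.8, 1.5, 13.6]
opening: 0.127
grasp_force: 40.5
```

>>> drive_tool --series '[0.2, 0, 0, 0, 0, 0, 255, 0.1, 0, 0, 0, 0, 0, 255, 0, 0, 0, 0, 0, 0, 255, 0, 0, 0, 0, 0, 0, 255, -0.3, 0, 0, 0, 0, 0, 240, 0, 0, 0, 0, 0, 0, 110, 0, 0, 0, 0, 0, 0, 110, 0, 0, 0, 0, 0, 0, 110]'

```text
t: 57.15
ee_pos: [0.6192, 0.0322, 0.0599]
eef_rot: [0.725, 0.689, -0.0, -0.0]
force: [-1.0, -0.1, 0.3]
opening: 0.569
grasp_force: 0.0
```

>>> drive_tool --series '[0, 0, 3, 0, 0, 0, 110, 0, 0, 5, 0, 0, 0, 110, 0, 0, 6, 0, 0, -0.1, 110, -2.8, 3.8, 0, 0, 0, -0.1, 110, -2.8, 3.8, 0, 0, 0, -0.1, 110, 0, 0, -3, 0, 0, -0.1, 110, 0, 0, 0, 0, 0, 0, 110, 0, 0, 0, 0, 0, 0, 110]'

```text
t: 58.15
ee_pos: [0.5637, 0.108, 0.1707]
eef_rot: [0.847, 0.531, 0.0, 0.0]
force: [0.3, -0.1, -0.6]
opening: 0.567
grasp_force: 0.0
```

Run:
```python
from h import *
import pickle
s=state();q=s['eef_rot'];print(s['ee_pos'],2*np.arctan2(q[1],q[0]),s['force'])
T=read_camera('top');S=read_camera('side');pickle.dump((T,S),open('e1.pkl','wb'))
# tray bar in top, stack at home
for X in [(.617,.032,.08),(.777,.024,.2)]:
    u,v=proj(T,X);print(u,v)
    a=T['pixels'][int(v)-6:int(v)+7,int(u)-12:int(u)+13].astype(int).sum(2)//10;print(a[:, ::2] if X[2]<.1 else '')
for z in (.2,.164,.1):
    u,v=proj(S,(.777,.024,z));print(z,round(u,1),round(v,1),(S['pixels'][int(v),int(u)-22:int(u)+23].astype(int).sum(1)//10).tolist())
```

```text
[0.56371901 0.1080109  0.17069693] 1.1204716952227904 [ 0.26396347 -0.05941675 -0.55148364]
256.07152342677546 169.37901393297204
[[39 43 43 39 42 46 45 45 46 46 46 45 45]
 [40 43 43 37 35 46 46 46 46 46 46 46 46]
 [31 43 43 42 27 46 45 46 46 46 46 46 46]
 [20 43 43 41 29 47 46 46 46 46 46 46 46]
 [24 44 43 44 27 48 48 47 48 48 47 47 46]
 [23 44 43 44 20 22 21 24 25 25 29 36 46]
 [27 43 43 44 27 12 12 13 12 12 14 17 46]
 [37 43 43 43 30 14 16 15 16 13 13 22 46]
 [44 42 43 43 40 16 17 12  8  8  5 20 47]
 [39 40 43 43 45 41 46 46 46 46 18 30 46]
 [43 40 43 43 36 42 46 46 47 47 46 46 46]
 [46 40 43 43 40 35 46 46 46 46 46 46 46]
 [46 36 43 43 43 28 46 45 46 46 46 46 46]]
257.4651711457601 121.19836869022006

0.2 201.3 131.0 [52, 51, 48, 46, 45, 46, 45, 44, 39, 35, 34, 40, 46, 48, 43, 33, 26, 22, 21, 21, 21, 22, 22, 22, 22, 22, 22, 22, 22, 22, 23, 27, 33, 38, 40, 39, 38, 36, 35, 35, 36, 38, 39, 40, 40]
0.164 202.3 140.1 [59, 59, 59, 59, 59, 59, 57, 51, 39, 29, 27, 35, 44, 43, 34, 24, 20, 20, 20, 20, 20, 20, 20, 20, 20, 21, 20, 20, 19, 19, 20, 28, 40, 49, 52, 51, 49, 46, 42, 36, 31, 27, 25, 26, 24]
0.1 204.1 155.6 [59, 59, 58, 57, 55, 51, 45, 39, 32, 26, 24, 24, 25, 24, 22, 19, 19, 19, 19, 19, 19, 19, 19, 19, 19, 19, 19, 18, 18, 17, 18, 26, 40, 52, 57, 59, 58, 58, 57, 56, 56, 56, 56, 56, 56]
```

The tray is home and the stack is upright under the hood. Next I grip the T-handle in its notch.

>>> drive_tool --series '[0, 0, -4, 0, 0, 0, 110, 0, 0, -3, 0, 0, 0, 110, 0, 0, -1.1, 0, 0, 0, 110, 0, 0, 0, 0, 0, 0, 110, 0, 0, 0, 0, 0, 0, 180, 0, 0, 0, 0, 0, 0, 255, 0, 0, 0, 0, 0, 0, 255, 0, 0, 0, 0, 0, 0, 255]' --grip_force 60

```text
t: 59.25
ee_pos: [0.5628, 0.1087, 0.0904]
eef_rot: [0.848, 0.531, 0.0, -0.0]
force: [-4.3, 1.4, 7.6]
opening: 0.152
grasp_force: 58.4
```

>>> drive_tool --series '[0, 0, 0, 0, 0, 0, 255, 0, 0, 0, 0, 0, 0, 255, 0, 0, 0.3, 0, 0, 0, 255, 0, 0, 0.3, 0, 0, 0, 255, 0, 0, 0.1, 0, 0, 0, 255, 0, 0, 0, 0, 0, 0, 255, 0, 0, 0, 0, 0, 0, 255, 0, 0, 0, 0, 0, 0, 255]'

```text
t: 60.25
ee_pos: [0.5626, 0.1088, 0.0957]
eef_rot: [0.848, 0.531, -0.0, -0.001]
force: [0.1, 5.6, -10.7]
opening: 0.148
grasp_force: 58.5
```

>>> drive_tool --series '[0, 0, 0.1, 0, 0, -0.13, 255, 0, 0, 0, 0, 0, -0.15, 255, 0, 0, 0, 0, 0, -0.15, 255, 0.1, -0.1, 0, 0, 0, -0.15, 255, 0, 0, 0, 0, 0, -0.15, 255, 0.1, -0.1, 0, 0, 0, -0.15, 255, 0, 0, 0, 0, 0, -0.15, 255, 0, 0, 0, 0, 0, -0.14, 255]'

```text
t: 61.25
ee_pos: [0.564, 0.1063, 0.0964]
eef_rot: [1.0, -0.028, -0.001, 0.0]
force: [-0.6, 2.1, -12.1]
opening: 0.149
grasp_force: 58.8
```

>>> drive_tool --series '[0, 0, 0, 0, 0, 0, 255, 0, 0, 0, 0, 0, 0, 255, 0, 0, -0.4, 0, 0, 0, 255, 0, 0, -0.4, 0, 0, 0, 255, 0, 0, -0.4, 0, 0, 0, 255, 0, 0, -0.4, 0, 0, 0, 255, 0, 0, 0, 0, 0, 0, 255, 0, 0, 0, 0, 0, 0, 255]'

```text
t: 62.25
ee_pos: [0.5643, 0.1063, 0.0809]
eef_rot: [1.0, -0.025, -0.001, 0.0]
force: [-3.6, 3.5, -8.2]
opening: 0.154
grasp_force: 59.2
```

>>> drive_tool --series '[0, 0, -0.3, 0, 0, 0, 255, 0, 0, 0, 0, 0, 0, 255, 0, 0, 0, 0, 0, 0, 110, 0, 0, 0, 0, 0, 0, 110, 0, 0, 0, 0, 0, 0, 110, 0, 0, 0, 0, 0, 0, 110, 0, 0, 2, 0, 0, 0, 110, 0, 0, 4, 0, 0, 0, 110]'

```text
t: 63.25
ee_pos: [0.564, 0.106, 0.1375]
eef_rot: [1.0, -0.026, -0.002, 0.0]
force: [-0.1, -0.2, 1.2]
opening: 0.567
grasp_force: 0.0
```

>>> drive_tool --series '[0, 0, 5, 0, 0, 0, 110, 0, 0, 5, 0, 0, 0, 110, -2, -2, 3, 0, 0, 0, 0, -2, -3, 2, 0, 0, 0, 0, 0, 0, 0, 0, 0, 0, 0, 0, 0, 0, 0, 0, 0, 0, 0, 0, 0, 0, 0, 0, 0, 0, 0, 0, 0, 0, 0, 0]'

```text
t: 64.25
ee_pos: [0.5252, 0.0567, 0.2874]
eef_rot: [1.0, -0.025, -0.001, 0.0]
force: [0.6, 0.1, -0.3]
opening: 1.001
grasp_force: 0.0
```

Run:
```python
from h import *
import pickle
s=state();print(s['ee_pos'],s['eef_rot'],s['force'])
c=read_camera('wrist');S=read_camera('side')
S0=pickle.load(open('side0.pkl','rb'))
im=cv2.GaussianBlur(c['pixels'],(3,3),0).astype(int);m=(im.max(2)<45).astype(np.uint8)
for X,h in [((.5637,.1065,.095),.104)]:
    u,v=map(int,proj(c,(X[0],X[1],h)));print(u,v)
    sub=(im.max(2)[v-45:v+46,u-25:u+26]<26).astype(np.uint8)
    n,l,st,ce=cv2.connectedComponentsWithStats(sub)
    for i in range(1,n):
        if st[i,4]>80:
            ys,xs=np.where(l==i);print(st[i],cv2.minAreaRect(np.stack([xs,ys],1).astype(np.float32)))
    a,b=onz(c,*(np.array([u,v])),.104),0
# handle in the side view against the start
u,v=map(int,proj(S0,(.5637,.1065,.095)));w=16
r=cv2.matchTemplate(S['pixels'][v-w-8:v+w+8,u-w-8:u+w+8],S0['pixels'][v-w:v+w,u-w:u+w],cv2.TM_CCOEFF_NORMED);_,mx,_,lo=cv2.minMaxLoc(r);print(mx,lo[0]-8,lo[1]-8)
```

```text
[0.52516317 0.05671056 0.28738744] [ 9.99680022e-01 -2.52875224e-02 -6.26647156e-04  5.09032864e-05] [ 0.59576505  0.0751163  -0.2520618 ]
202 130
[ 16  14  21  64 966] ((26.37047004699707, 45.00067138671875), (63.1991081237793, 19.344423294067383), 81.57302856445312)
0.9179030656814575 0 0
```

The handle matches its start position in the side view (0 px shift), so the pin is down and locked.

```bash
python3 -c "
from plant import *
print(job_done())"
```

```text
the job is handed in; nothing more can be done
None
```

I handed the job in at about t = 64 s: all four steel pots are nested upright in the holder, the tray is home, and the pin is back down in its slot. The final check rests on camera comparisons and force readings, and `job_done` gave no verdict.

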